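# Open the test bay shutter and load the radio card

## Task

Raise the clear shutter of the test bay by its yellow lip until the lip is level with the red pointer, and leave it standing there. Then draw the green circuit card upward out of its slot in the wooden stand and slide it upright, brass end first, under the shutter between the black guides until it meets the blue connector; let go of it standing there. Leave the blue card and the other things on the table as they are.

Things in the scene. Friction and masses are not known exactly. Their poses are not given: they have to be found in the camera images.
- bay_home (a point): Fixed point where the card's centre is when the card is fully home: in the shutter panel's plane, mid-way between the black guides, 59.5 mm above the table (47.5 mm above the bay's base plate). Axes: x into the bay, y left, z up. The card is stopped by the face of the blue connector at x = +75 mm here, so its last 75 mm stay outside in front of the shutter.
- bay: Fixed test bay; origin on the table under bay_home, same axes. Grey base plate 12 mm thick, x -95 to +135, y -105 to +105 mm. Guides 40 mm high above it, 10 mm apart, x -12 to +75; flared mouth widening to about 38 mm at x = -43. Steel posts 16 mm wide at x 0, y -92 and +92, under a crossbar, top 326 mm above the table. Behind the shutter clear sides and roof, 195 mm high.
- lip (a point): Middle of the front edge of the yellow lip along the shutter's lower edge, at half its thickness; axes as bay_home. Lip 130 mm wide (y), 12 thick: underside 6 mm below this point; it stands out 19 mm from the clear panel (120 high) above it. 71 mm above the table at the lower stop. Under it is free space down to the plate, save for guides and mouth (top at 52 mm, within 25 mm of the mid-line).
- shutter (a joint): How far the shutter has slid straight up from its lower stop, m (0 to 0.12). It is counterbalanced: it takes about 3 N either way, and stays where it is left.
- mark (a point): Inner tip of the red pointer (4 mm thick) on the right (-y) post of the shutter, beside the right end of the lip; its height, at half thickness, is the height to which the lip's mid-height point must be raised (140 to 170 mm above the table). The pointer's height is set beforehand and is not to be moved.
- card_center (a point): Centre of the green circuit card, 150 mm long (x), 6 mm thick (y), 95 mm high (z); 0.13 to 0.25 kg. Axes: x along its length towards the end with the brass strip (the end that goes in first), z up. The last 36 mm at the -x end are a plain white grip area, over the full height, free of chips. The chips on the faces do not collide.
- spare_center (a point): Centre of the blue circuit card, same size and shape, in the other slot; stays there.
- stand: Fixed wooden card stand, 172 x 120 mm, 45 mm high, origin at the centre of its underside, x along the slots. Two slots 9 mm wide and 156 mm long, at y = -35 and +35 mm, floor 8 mm above the table, 37 mm deep; the cards stand in them upright and loose, 58 mm of their height above the stand. Which card is in which slot varies.
- multimeter: Yellow multimeter 160 x 85 x 36 mm, lying; origin under its centre. Leave alone.
- phone: Black phone 110 x 52 x 14 mm, lying; origin under its centre. Leave alone.
- mug: Blue mug, 80 mm wide, 90 mm high; origin under its centre. Leave alone.
- battery: Green battery 120 x 70 mm, 102 mm high with terminals; origin under its centre. Leave alone.
- driver: Screwdriver 180 mm long, lying. Leave alone.
- morse_key: Morse key on a wooden base 120 x 70 mm, 49 mm high; origin under its centre. Leave alone.
- card_brass (a point): Middle of the brass-striped end edge of the green card (its +x end, 75 mm from card_center), which goes in first and meets the blue connector.
Not all that is in view belongs to the job. Leave any pink look-alike of the part that bears card_center alone.

How it is judged:
By the outcome, as a careful person would: the job done as asked, in the order asked, and still so for the second after the job is handed in, with the robot touching nothing.
It also fails if it takes over 70 s, if anything falls off the work surface, if the arm or the gripper's body presses on something with over 40 N, if the wrist force passes 120 N, or if a joint passes its speed limit or range.

## Robot

A 6-joint arm with a two-finger parallel gripper is mounted at the origin on the work surface. World frame = base frame: x ahead of the robot, y to its left, z up, the work surface at z = 0. Lengths are in m, angles in rad, forces in N, time in s.
With the tool pointing down it reaches from about 0.275 to 0.725 m from the base axis. Payload 5.6 kg.
Tool frame: the origin (TCP) lies between the finger pads; the fingertips stand 8 mm ahead of it and the grasp point (between the pads) lies 11 mm behind it; y points along the fingers, x is the direction in which the jaws open and shut, and the axes are right-handed (so a half turn about y gives the same grasp; the last joint's range is limited). The gripper opens to 85 mm and grips with 20 to 120 N. Pads are 22 mm wide; open, the fingers measure 114 mm over their backs; the gripper's body (76 mm by 85 mm) begins 54 mm behind the grasp point. The pads swing forward as they close: fully open they stand 13 mm farther back than shut.
Start: joints at [-0.879, 0.255, 0.108, 0, -1.424, -0.285], TCP at [0.218, -0.505, 0.239] pointing down, gripper open.
Joint ranges: [-2.95, 2.95], [-1.21, 1.97], [-1.09, 1.5], [-2.87, 1.71], [-2.94, -0.07], [-3.05, 3.05]. Speed limits (rad/s): [2.57, 2.57, 3.14, 3.14, 3.14, 3.14].

## Interface

Orientations are given as a rotation vector (axis times angle).
In Python, from cell import robot gives the robot as it stands. The module is installed in compiled form; this text tells all that it offers.
- The arm moves only by the tool play_rows, never from a script. Its arguments are lists of equal length, an entry for each row: "dp": the shift along the tool's x, y, z in m, a list of three; "spin": the turn about the tool's y in rad. A call has 1 to 8 rows; each row shifts and turns the commanded pose from where the row before left it, along the tool's axes as they then stand; what a row does not reach is not made up. A row lasts 1/10 s, in which the tool goes at most 50 mm and 8.59 degrees, less where a joint would pass 70% of its speed; a pose out of reach is approached as far as the arm can. A call is refused whole if a number of a shift passes 0.05 or a number of a turn 0.15, either way. A call with a gripper value outside its range is refused whole. "jaw" is the gripper command: -1 is fully open, 1 is shut, values between are in proportion, set as the call begins (left out, the last holds). The fingers move at their own pace and stop on an object; "grip_force" is the grip in N (left out, the last holds). Time passes only in rows, so rows that do not move let the fingers close. It gives the time, the measured TCP pose, the force and the opening at its end, in the units of the state.
- robot.read_state(): the state, without advancing time (a new reading comes with each control period).
- robot.get_image(name): name is "scene" or "top"; returns a dict with "image" (420x560x3 uint8, red, green, blue), "camera_matrix" (3x3 intrinsics, pixels), "dist" ([k1, k2, p1, p2, k3] as OpenCV has them; the pictures are not rectified), "extrinsics" (4x4, takes a point from camera to world coordinates). Camera axes: x right, y up, looking along -z (the intrinsics and any distortion apply to the point x, -y, -z); pixel columns grow to the right and rows downward; lengths in m; the calibration is good to about 2 mm. A picture is of the moment at which its call begins. There is no depth.
- robot.hand_in(): hands the job in, once; it reports no verdict.
Trained networks look in a picture, given as the dict that the camera call returned (one of the last four; its "shot" number tells which), for a name from the list of things; names that differ only in an ending like _2 or _b are one class to them, and where a whole thing is asked for, a point or a joint stands for the part that bears it (a point fixed in the world has none). Each returns a list of dicts, best first, with "p" (0 to 1); they miss things now and then, are a little off and sometimes report something else, mostly with a low value. They report only what shows in the picture. A call takes as long as a camera call. They do not tell look-alikes from the thing itself.
- robot.recognise(picture, label): "rect" ([left, top, right, bottom] in pixels, round what is visible of it).
The state is a dict: "time_s": time; "qpos": joint angles; "qvel": joint speeds; "joint_torque": joint torques, N m; "eef_pos": TCP position; "tool_rot": TCP orientation; "wrist_force": force on the tool from outside, world axes, zero at the start; "ft_torque": the same for the moment, N m; "opening": finger opening in m.
Only numpy, scipy, OpenCV 4.12 (cv2) and the standard library are available. Lean on these libraries where they do the work, as an engineer would, in place of code of your own. Each camera call takes 0.05 s, during which the arm holds its last target.

## Working session

There is one attempt and no reset: what is moved stays moved. The work goes in short steps, Python scripts to look and compute and a tool call to move; the robot and the scene stay as the last step left them, time stands still between calls to the robot, and variables do not carry over. Pictures are saved under pics/ and viewed, and the job is handed in when it is done.

Besides the shell and the picture viewer there is one more tool, called as name([rows], argument=value, ...), one row to a line, values as JSON. play_rows: Moves the arm, as the interface text tells. Its arguments: {"type":"object","properties":{"dp":{"type":"array","items":{"type":"array","items":{"type":"number"}}},"spin":{"type":"array","items":{"type":"number"}},"jaw":{"type":"number"},"grip_force":{"type":"number"}},"required":["dp","spin"]}

```bash
mkdir -p pics; ls; python3 - <<'E'
from cell import robot
import cv2,numpy as np,pickle
s=robot.read_state()
for k,v in s.items(): print(k,np.round(v,4))
for n in("scene","top"):
    p=robot.get_image(n); cv2.imwrite(f"pics/{n}0.png",p["image"][:,:,::-1])
    print(n,p["camera_matrix"],p["dist"],np.round(p["extrinsics"],4),p.get("shot"))
    pickle.dump(p,open(f"{n}0.pkl","wb"))
    for l in["bay","lip","mark","card_center","spare_center","stand","card_brass","shutter","multimeter","mug","battery","phone","driver","morse_key"]:
        r=robot.recognise(p,l); print(l,[(np.round(x["rect"]).tolist(),round(x["p"],2)) for x in r[:3]])
print(robot.read_state()["time_s"])
E
```

```text
pics
time_s 0.0
qpos [-8.7940e-01  2.5570e-01  1.0700e-01 -5.0000e-04 -1.4239e+00 -2.8460e-01]
qvel [ 0.0017 -0.0003  0.0009 -0.0003  0.001  -0.    ]
joint_torque [-8.00000e-04 -3.86623e+01  2.37944e+01  5.36520e+00 -5.80000e-03
 -0.00000e+00]
eef_pos [ 0.2175 -0.5046  0.2384]
tool_rot [-0.9869 -1.5026  1.5009]
wrist_force [ 0.1512  0.0698 -0.3828]
ft_torque [-0.0274 -0.0686 -0.0053]
opening 0.0853
scene [[490.83935944   0.         281.31704986]
 [  0.         490.83935944 212.91679279]
 [  0.           0.           1.        ]] [-0.16730206  0.          0.          0.          0.        ] [[-0.8635 -0.3542  0.3591  0.9764]
 [ 0.5042 -0.6249  0.5961  0.7674]
 [ 0.0132  0.6958  0.7181  1.058 ]
 [ 0.      0.      0.      1.    ]] 1
bay [([261.0, 226.0, 361.0, 366.0], 0.95), ([163.0, 245.0, 218.0, 291.0], 0.25)]
lip [([271.0, 267.0, 347.0, 277.0], 0.9)]
mark []
card_center [([289.0, 137.0, 334.0, 171.0], 0.95), ([251.0, 156.0, 257.0, 194.0], 0.54)]
spare_center [([225.0, 147.0, 237.0, 196.0], 0.66)]
stand [([218.0, 164.0, 263.0, 211.0], 0.85)]
card_brass [([293.0, 133.0, 333.0, 172.0], 
[... 1035 characters left out ...]
26.0, 300.0], 0.74), ([207.0, 157.0, 216.0, 167.0], 0.58)]
card_center [([336.0, 293.0, 389.0, 327.0], 0.71), ([335.0, 214.0, 379.0, 248.0], 0.54)]
spare_center [([346.0, 193.0, 396.0, 229.0], 0.84)]
stand [([322.0, 190.0, 392.0, 258.0], 0.89), ([165.0, 153.0, 210.0, 211.0], 0.34)]
card_brass [([334.0, 297.0, 390.0, 323.0], 0.72), ([332.0, 215.0, 378.0, 247.0], 0.59)]
shutter [([166.0, 157.0, 206.0, 211.0], 0.69)]
multimeter [([111.0, 256.0, 165.0, 309.0], 0.75)]
mug [([373.0, 142.0, 416.0, 176.0], 0.74)]
battery [([258.0, 106.0, 302.0, 155.0], 0.9)]
phone [([335.0, 117.0, 368.0, 153.0], 0.77)]
driver [([168.0, 280.0, 227.0, 305.0], 0.81)]
morse_key [([399.0, 255.0, 438.0, 306.0], 0.67)]
1.5
```

```bash
python3 - <<'E'
import cv2
a=cv2.imread("pics/scene0.png");b=cv2.imread("pics/top0.png")
cv2.imwrite("pics/s_bay.png",cv2.resize(a[210:380,240:440],None,fx=4,fy=3.5,interpolation=cv2.INTER_CUBIC))
cv2.imwrite("pics/s_st.png",cv2.resize(a[120:240,200:350],None,fx=5,fy=5,interpolation=cv2.INTER_CUBIC))
cv2.imwrite("pics/t_bay.png",cv2.resize(b[110:250,110:250],None,fx=4,fy=4,interpolation=cv2.INTER_CUBIC))
cv2.imwrite("pics/t_st.png",cv2.resize(b[180:340,310:450],None,fx=3.75,fy=3.75,interpolation=cv2.INTER_CUBIC))
E
```

```text
(no output)
```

View pics/scene0.png

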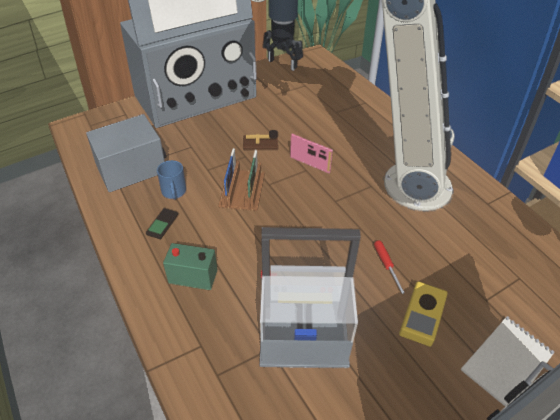

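View pics/top0.png

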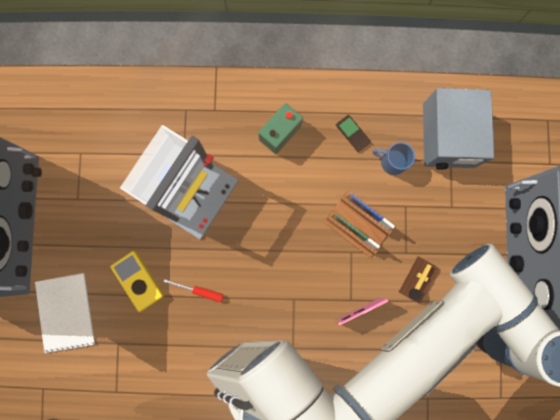

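View pics/s_bay.png

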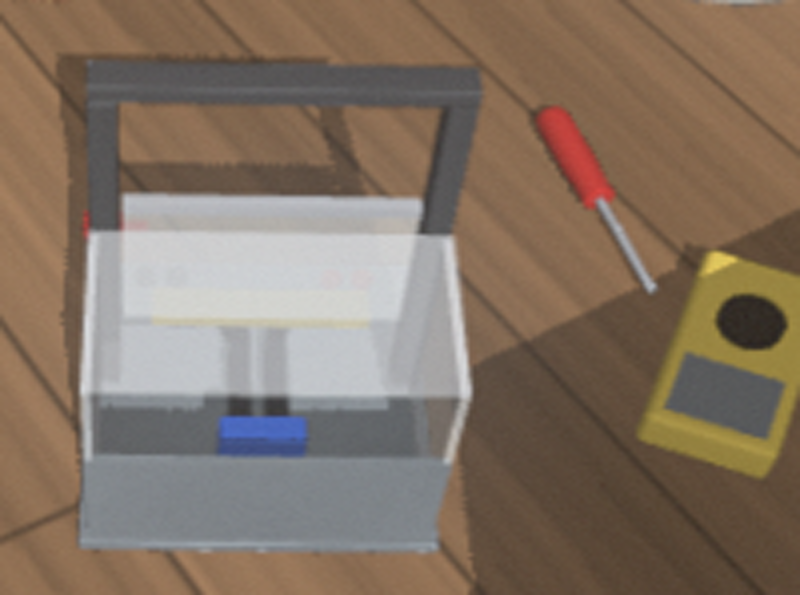

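View pics/s_st.png

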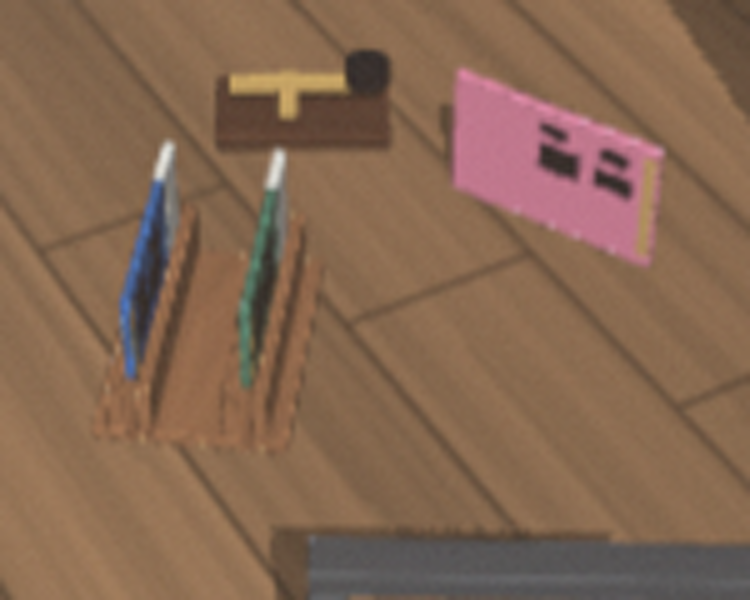

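View pics/t_bay.png

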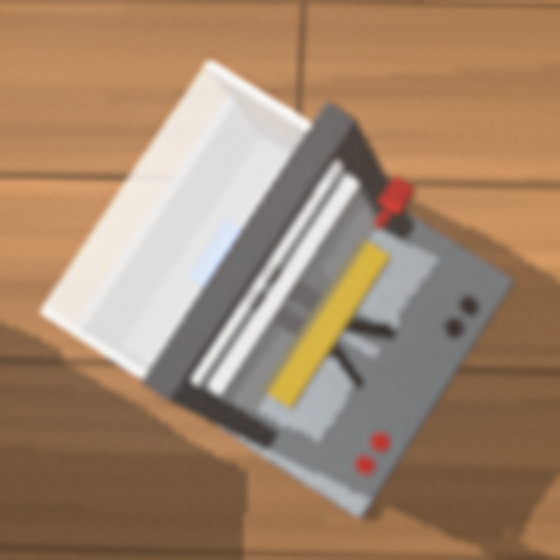

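View pics/t_st.png

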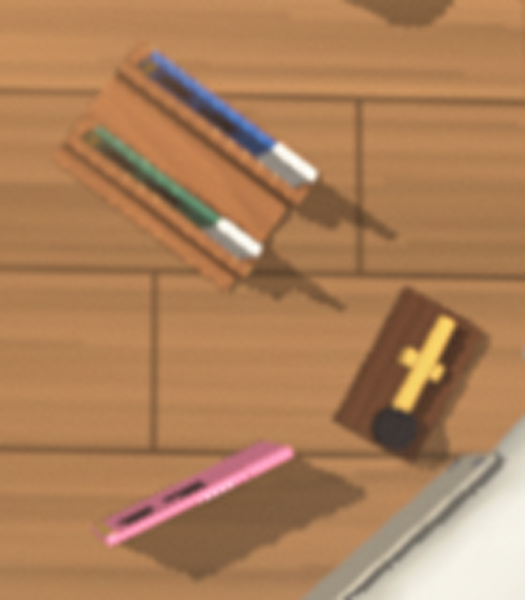

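```bash
cat > h.py <<'E'
import numpy as np,cv2,pickle
from scipy.optimize import least_squares
from scipy.spatial.transform import Rotation as R
def proj(p,X):
    X=np.atleast_2d(X).astype(float);E=np.array(p["extrinsics"])
    c=(X-E[:3,3])@E[:3,:3]; c=c*[1,-1,-1]
    return cv2.projectPoints(c,np.zeros(3),np.zeros(3),np.array(p["camera_matrix"]),np.array(p["dist"]))[0].reshape(-1,2)
def ray(p,uv,z):
    u=cv2.undistortPoints(np.array([[uv]],float),np.array(p["camera_matrix"]),np.array(p["dist"]))[0,0]
    E=np.array(p["extrinsics"]);d=E[:3,:3]@[u[0],-u[1],-1];o=E[:3,3]
    return o+d*(z-o[2])/d[2]
def W(pose,X):
    X=np.atleast_2d(X).astype(float);c,s=np.cos(pose[2]),np.sin(pose[2])
    return np.c_[pose[0]+c*X[:,0]-s*X[:,1],pose[1]+s*X[:,0]+c*X[:,1],X[:,2]]
def L(pose,X):
    X=np.atleast_2d(X).astype(float);c,s=np.cos(pose[2]),np.sin(pose[2]);d=X[:,:2]-pose[:2]
    return np.c_[c*d[:,0]+s*d[:,1],-s*d[:,0]+c*d[:,1],X[:,2]]
def fit(obs,x0):
    f=lambda q:np.concatenate([(proj(p,W(q,np.array(X)/1000))-uv).ravel() for p,X,uv in obs])
    r=least_squares(f,x0,loss="soft_l1");return r.x,r.fun.reshape(-1,2)
E
python3 - <<'E'
from h import *
S=pickle.load(open("scene0.pkl","rb"));T=pickle.load(open("top0.pkl","rb"))
t=lambda a,b:(a/4+109.6,b/4+109.6); s=lambda a,b:(a/4+239.6,b/3.5+209.6)
obs=[(T,(-95,-105,12),t(512,283)),(T,(-95,105,12),t(370,513)),(T,(8,-100,326),t(330,103)),(T,(-8,100,326),t(182,402)),(T,(8,100,326),t(147,382)),
(S,(135,-105,0),s(82,550)),(S,(135,105,0),s(436,550)),(S,(8,-100,326),s(88,95)),(S,(8,100,326),s(478,98))]
q,r=fit(obs,[.45,.27,1.0]);print(q,np.degrees(q[2]));print(np.round(r,1))
# card/stand
t=lambda a,b:(a/3.75+309.6,b/3.75+179.6); s=lambda a,b:(a/5+199.6,b/5+119.6)
print("card white end top",ray(T,t(260,250),.103),"brass end",ray(T,t(96,130),.103))
print("blue",ray(T,t(313,176),.103),ray(T,t(153,57),.103))
print("scene green",ray(S,s(278,153),.103),ray(S,s(247,298),.103))
st=[(T,(86,60,45),t(140,43)),(T,(86,-60,45),t(57,152)),(T,(-86,-60,45),t(232,284)),]
print(fit(st,[.4,-.25,1.0]))
from cell import robot
o=robot.read_state();M=R.from_rotvec(o["tool_rot"]).as_matrix();print(np.round(M,3))
E
```

```text
[0.58582307 0.23243828 1.04814555] 60.0543162105495
[[ 0.9 -1.9]
 [-1.1  1. ]
 [-0.  -0.7]
 [-2.7 -0.5]
 [ 0.3  1. ]
 [-0.5  0.7]
 [ 0.7  0.2]
 [-1.4 -2.8]
 [ 0.9 -3.3]]
card white end top [ 0.43199146 -0.30094449  0.103     ] brass end [ 0.51824829 -0.17914813  0.103     ]
blue [ 0.48741501 -0.340534    0.103     ] [ 0.5736605  -0.22123219  0.103     ]
scene green [ 0.43292194 -0.29901377  0.103     ] [ 0.51188364 -0.18929217  0.103     ]
(array([ 0.49474758, -0.25411363, -0.25554329]), array([[-7.61426038e-01, -7.05145676e-03],
       [ 6.11457812e+01, -1.78419786e+01],
       [-4.11214720e-01,  4.24268766e+00]]))
[[-0.396  0.    -0.918]
 [ 0.918  0.    -0.396]
 [-0.    -1.    -0.   ]]
```

```bash
cat > ov.py <<'E'
from h import *
import sys
def box(p,im,q,lo,hi,sc,off,col):
    lo=np.array(lo);hi=np.array(hi)
    P=[np.where([i>>k&1 for k in range(3)],hi,lo)/1000 for i in range(8)]
    uv=(proj(p,W(q,np.array(P)))-off+.5)*sc
    for i in range(8):
        for k in range(3):
            j=i|1<<k
            if j!=i: cv2.line(im,tuple(int(v*8) for v in uv[i]),tuple(int(v*8) for v in uv[j]),col,1,cv2.LINE_AA,3)
def crop(p,x0,y0,x1,y1,sc):
    im=p["image"][y0:y1,x0:x1,::-1].copy()
    return cv2.resize(im,None,fx=sc,fy=sc,interpolation=cv2.INTER_CUBIC)
E
cat > bayov.py <<'E'
from ov import *
def bay(p,tag,q,win,lip=71,name="b"):
    x0,y0,x1,y1=win;sc=4
    im=crop(p,x0,y0,x1,y1,sc);o=np.array([x0,y0])
    box(p,im,q,(-95,-105,0),(135,105,12),sc,o,(0,255,0))
    box(p,im,q,(-8,-100,310),(8,100,326),sc,o,(255,255,0))
    box(p,im,q,(-22,-65,lip-6),(-3,65,lip+6),sc,o,(255,0,255))
    for y in(-92,92): box(p,im,q,(-8,y-8,12),(8,y+8,310),sc,o,(0,128,255))
    cv2.imwrite(f"pics/{name}{tag}.png",im)
E
python3 - <<'E'
from bayov import *
S=pickle.load(open("scene0.pkl","rb"));T=pickle.load(open("top0.pkl","rb"))
q=[.5858,.2324,1.0481]
bay(S,"S",q,(240,210,380,380),name="ov");bay(T,"T",q,(110,110,250,250),name="ov")
qc=[(.432+.518)/2,(-.301-.179)/2,np.arctan2(.1218,.0863)];print(qc)
for p,n,w in((S,"S",(200,120,300,240)),(T,"T",(310,180,410,270))):
    im=crop(p,*w,6);o=np.array(w[:2]);box(p,im,qc,(-75,-3,8),(75,3,103),6,o,(0,255,255))
    box(p,im,qc,(-86,-95,0),(86,25,45),6,o,(255,0,255));cv2.imwrite(f"pics/ovc{n}.png",im)
E
```

```text
[0.475, -0.24, np.float64(0.9543627244792835)]
```

View pics/ovS.png

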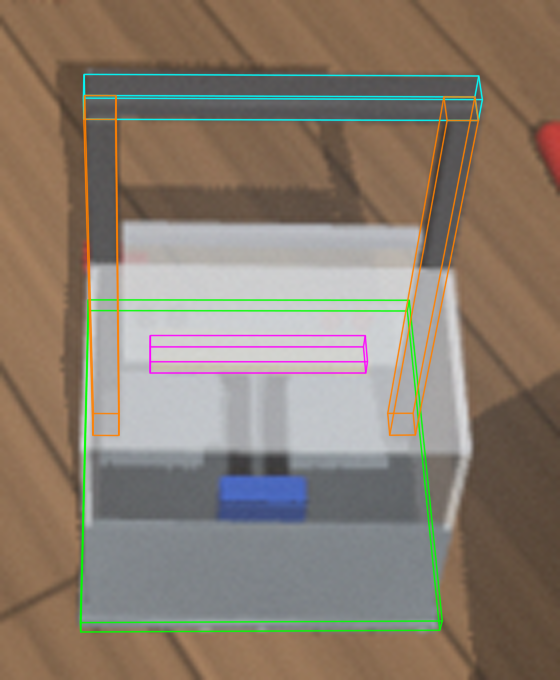

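View pics/ovT.png

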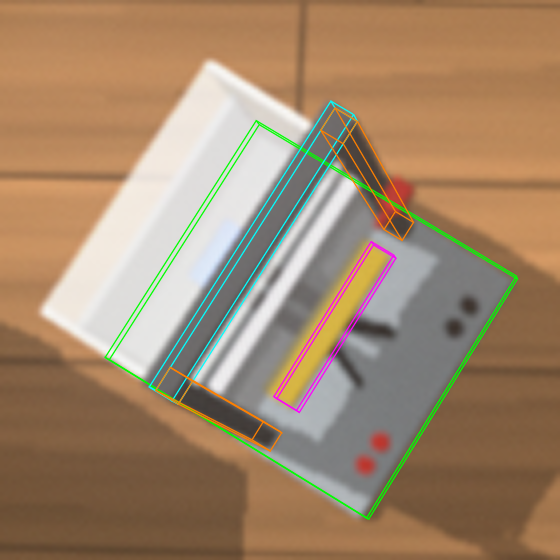

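View pics/ovcS.png

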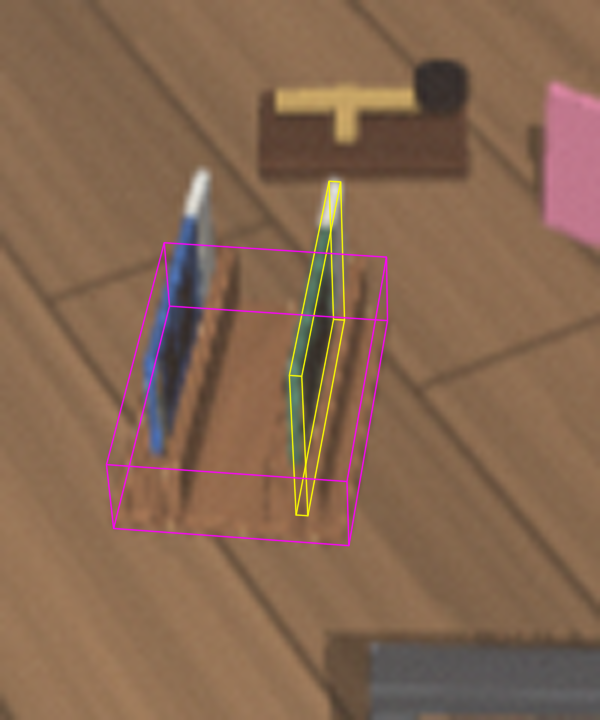

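View pics/ovcT.png

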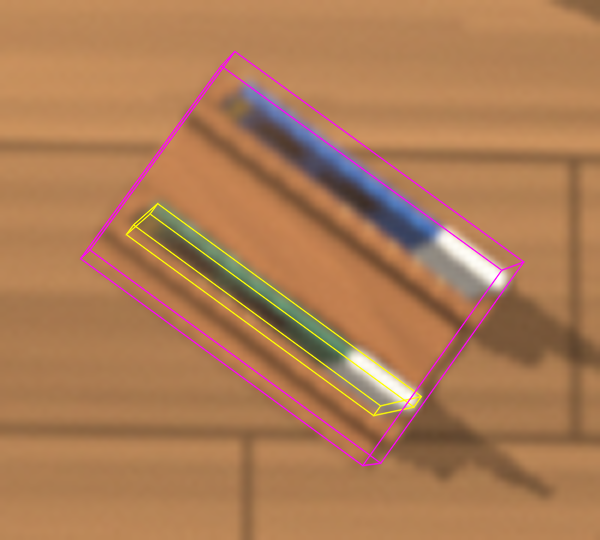

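```bash
python3 - <<'E'
from h import *
S=pickle.load(open("scene0.pkl","rb"));T=pickle.load(open("top0.pkl","rb"))
q=np.array([.5858,.2324,1.0481])
im=T["image"].astype(int)
def blob(im,cond,win):
    x0,y0,x1,y1=win;m=np.zeros(im.shape[:2],np.uint8);m[y0:y1,x0:x1]=cond[y0:y1,x0:x1];return m
r,g,b=[im[...,i] for i in range(3)]
m=blob(im,(r-b>90)&(g-b>50),(165,160,215,220))
pts=np.argwhere(m)[:,::-1].astype(np.float32);print(len(pts))
rc=cv2.minAreaRect(pts);B=cv2.boxPoints(rc);print(rc)
for c in B: print(c,L(q,ray(T,c,.077))*1000)
print("cent",L(q,ray(T,pts.mean(0),.077))*1000)
m=blob(im,(r-g>70)&(r-b>70),(195,150,220,175));pts=np.argwhere(m)[:,::-1]
for z in(.14,.155,.17): print("red",pts.min(0),pts.max(0),pts.mean(0),[np.round(L(q,ray(T,c,z))*1000) for c in(pts.mean(0),pts[pts[:,1].argmax()],pts[pts[:,0].argmin()])])
im=S["image"].astype(int);r,g,b=[im[...,i] for i in range(3)]
m=blob(im,(r-g>15)&(r-b>15),(258,255,285,285));pts=np.argwhere(m)[:,::-1];print(pts.tolist(),[im[y,x].tolist() for x,y in pts])
cv2.imwrite("pics/ptr.png",cv2.resize(S["image"][255:300,250:300,::-1],None,fx=12,fy=12,interpolation=cv2.INTER_NEAREST))
cv2.imwrite("pics/ptrT.png",cv2.resize(T["image"][145:185,190:240,::-1],None,fx=12,fy=12,interpolation=cv2.INTER_NEAREST))
E
```

```text
302
((191.73072814941406, 190.65382385253906), (6.933752536773682, 44.65336608886719), 33.6900634765625)
[176.4615  207.30766] [[ 2.26440474 64.04270354 77.        ]]
[201.23073 170.15382] [[ -1.18725181 -62.6585728   77.        ]]
[206.99995 173.99998] [[-21.21796249 -61.72967288  77.        ]]
[182.23073 211.15382] [[-17.61856681  64.8123141   77.        ]]
cent [[-9.27140564  1.04571542 77.        ]]
red [204 154] [212 166] [207.96875  159.421875] [array([[-15., -91., 140.]]), array([[-16., -70., 140.]]), array([[-13., -75., 140.]])]
red [204 154] [212 166] [207.96875  159.421875] [array([[-18., -89., 155.]]), array([[-19., -69., 155.]]), array([[-16., -73., 155.]])]
red [204 154] [212 166] [207.96875  159.421875] [array([[-22., -88., 170.]]), array([[-22., -67., 170.]]), array([[-19., -72., 170.]])]
[[258, 255], [259, 255], [260, 255], [261, 255], [270, 255], [271, 255], [272, 255], [273, 255], [274, 255], [275, 255], [276, 255], [277, 255], [278, 255], [279, 255], [280, 255], [281, 255], [282, 255], [283, 255], [284, 255], [258, 256], [259, 256], [260, 256], [261, 256], [270, 25
[... 6826 characters left out ...]
66], [105, 85, 70], [105, 85, 71], [109, 73, 63], [149, 72, 68], [129, 103, 102], [160, 122, 122], [191, 171, 171], [191, 172, 171], [192, 173, 172], [191, 171, 171], [192, 173, 173], [191, 173, 173], [105, 85, 69], [106, 89, 71], [120, 81, 66], [169, 86, 83], [164, 140, 141], [103, 84, 67], [104, 86, 68], [114, 83, 67], [156, 95, 92], [186, 167, 169], [108, 88, 71], [104, 85, 69], [108, 84, 68], [129, 96, 93], [107, 87, 70], [108, 88, 71], [104, 84, 68], [123, 107, 98], [109, 89, 72], [109, 88, 71], [104, 85, 69], [107, 85, 68], [109, 88, 70], [108, 88, 72], [109, 90, 73], [108, 87, 69], [106, 86, 70], [107, 87, 70], [108, 87, 70], [107, 87, 71], [106, 86, 69], [108, 88, 70], [108, 87, 70]]
```

View pics/ptr.png

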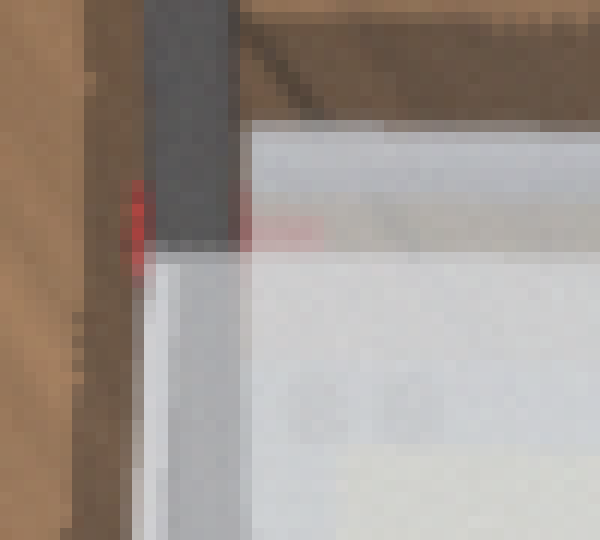

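View pics/ptrT.png

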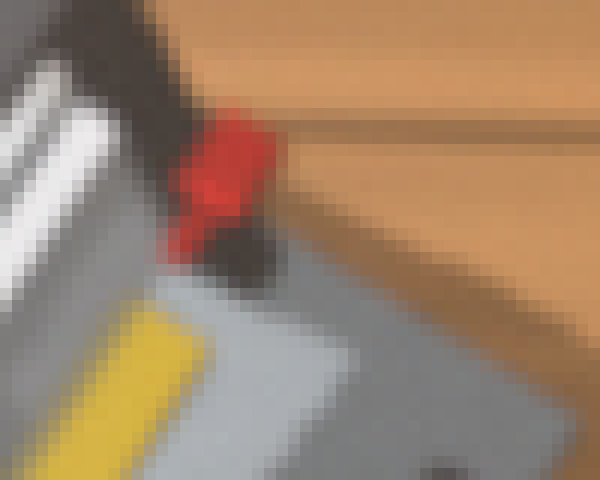

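```bash
python3 - <<'E'
from h import *
S=pickle.load(open("scene0.pkl","rb"));T=pickle.load(open("top0.pkl","rb"))
q=np.array([.5858,.2324,1.0481])
q[:2]=W(q,[[.001,.001,0]])[0,:2];print(q)
f=lambda X:np.concatenate([proj(S,X)[0]-(276.5,274.0),proj(T,X)[0]-(204.3,166.3)])
r=least_squares(f,[.55,.3,.15]);print(L(q,r.x)*1000,r.fun)
for x in(-22,-18,-15,-12,-9):
    g=lambda a:(proj(S,W(q,[[x/1000,a[0],a[1]]]))[0]-(276.5,274.0))
    h=least_squares(g,[-.068,.15]).x; print(x,h*1000,proj(T,W(q,[[x/1000,h[0],h[1]]])))
print("lip ends in scene", proj(S,W(q,[[-.0205,-.065,.065],[-.0205,.065,.065],[-.0015,-.065,.065],[-.0205,-.065,.077]])))
E
python3 - <<'E'
import cv2
a=cv2.imread("pics/scene0.png")
cv2.imwrite("pics/lipz.png",cv2.resize(a[262:312,264:352],None,fx=9,fy=9,interpolation=cv2.INTER_NEAREST))
E
```

```text
[0.58543274 0.23376569 1.0481    ]
[[-21.23134126 -68.23327295 156.62623918]] [-0.2927624  -0.04190275 -0.21198723  0.27616358]
-22 [-67.55729236 155.45066829] [[204.25265554 167.01941778]]
-18 [-67.58579389 160.7630454 ] [[202.74308143 165.85990504]]
-15 [-67.60717005 164.74732824] [[201.60389953 164.98487952]]
-12 [-67.6285462  168.73161108] [[200.45866901 164.10519648]]
-9 [-67.64992235 172.71589391] [[199.30734674 163.22082259]]
lip ends in scene [[277.33439968 296.95505713]
 [330.74917332 296.95587328]
 [277.33840171 303.517017  ]
 [277.36989267 294.13131438]]
```

View pics/lipz.png

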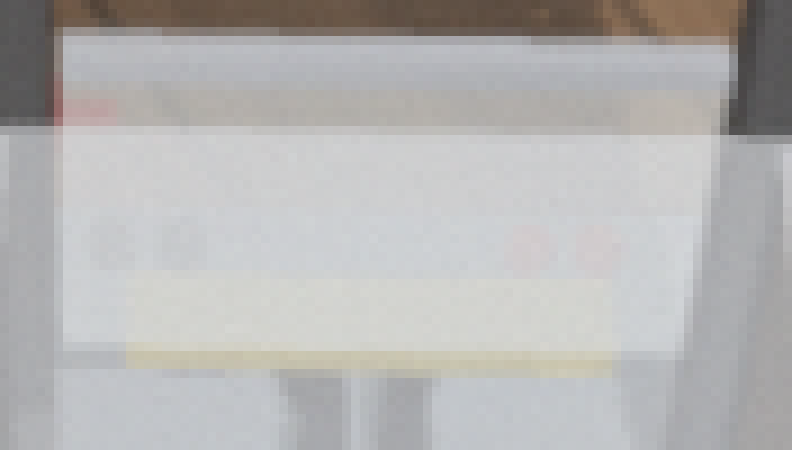

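```bash
cat > plan.py <<'E'
from h import *
from cell import robot
q=np.array([.5854,.2338,1.0481])
def st():
    s=robot.read_state();M=R.from_rotvec(s["tool_rot"]).as_matrix()
    return np.array(s["eef_pos"]),np.arctan2(M[1,0],M[0,0]),s
def plan(tgt,yaw,vmax=.042,wmax=.14,p=None,y=None):
    if p is None: p,y,_=st()
    dy=(yaw-y+np.pi)%(2*np.pi)-np.pi
    n=int(max(np.ceil(np.linalg.norm(np.array(tgt)-p)/vmax),np.ceil(abs(dy)/wmax),1))
    d=(np.array(tgt)-p)/n;rows=[]
    for i in range(n):
        c,s=np.cos(y),np.sin(y)
        ax=np.array([[c,s,0],[0,0,-1],[-s,c,0]]) # x,y, z=x cross y
        ax[2]=np.cross(ax[0],ax[1])
        rows.append((np.round(ax@d,3).tolist(),round(-dy/n,3)));y+=dy/n
    print("n",n)
    for i in range(0,n,8):
        print("dp",[r[0] for r in rows[i:i+8]],"spin",[r[1] for r in rows[i:i+8]])
def info():
    p,y,s=st();print("t",s["time_s"],"p",np.round(p,4),"yaw",round(np.degrees(y),2),"F",np.round(s["wrist_force"],1),"T",np.round(s["ft_torque"],2),"open",round(s["opening"],4),"bay",np.round(L(q,p)*1000,1))
E
python3 - <<'E'
from plan import *
info();t=W(q,[[-.115,.04,.2]])[0];print(t);plan(t,q[2])
E
```

```text
t 1.5 p [ 0.2177 -0.5051  0.2393] yaw 113.31 F [-0.4 -0.1  0.5] T [ 0.03  0.03 -0.02] open 0.0852 bay [[-823.8  -50.2  239.3]]
[0.49333085 0.15412396 0.2       ]
n 18
dp [[0.028, 0.002, -0.029], [0.029, 0.002, -0.027], [0.03, 0.002, -0.026], [0.032, 0.002, -0.024], [0.033, 0.002, -0.022], [0.034, 0.002, -0.021], [0.035, 0.002, -0.019], [0.036, 0.002, -0.017]] spin [np.float64(0.052), np.float64(0.052), np.float64(0.052), np.float64(0.052), np.float64(0.052), np.float64(0.052), np.float64(0.052), np.float64(0.052)]
dp [[0.037, 0.002, -0.015], [0.037, 0.002, -0.013], [0.038, 0.002, -0.011], [0.039, 0.002, -0.009], [0.039, 0.002, -0.007], [0.039, 0.002, -0.005], [0.04, 0.002, -0.003], [0.04, 0.002, -0.001]] spin [np.float64(0.052), np.float64(0.052), np.float64(0.052), np.float64(0.052), np.float64(0.052), np.float64(0.052), np.float64(0.052), np.float64(0.052)]
dp [[0.04, 0.002, 0.001], [0.04, 0.002, 0.003]] spin [np.float64(0.052), np.float64(0.052)]
```

play_rows([
  [0.028,0.002,-0.029],
  [0.029,0.002,-0.027],
  [0.03,0.002,-0.026],
  [0.032,0.002,-0.024],
  [0.033,0.002,-0.022],
  [0.034,0.002,-0.021],
  [0.035,0.002,-0.019],
  [0.036,0.002,-0.017],
], spin=[0.052,0.052,0.052,0.052,0.052,0.052,0.052,0.052], jaw=-1, grip_force=100)

```text
time_s: 2.3
eef_pos: [0.3419, -0.2098, 0.2235]
tool_rot: [-1.215, -1.201, 1.201]
wrist_force: [1.1, -0.1, -0.4]
opening: 0.0852
```

play_rows([
  [0.037,0.002,-0.015],
  [0.037,0.002,-0.013],
  [0.038,0.002,-0.011],
  [0.039,0.002,-0.009],
  [0.039,0.002,-0.007],
  [0.039,0.002,-0.005],
  [0.04,0.002,-0.003],
  [0.04,0.002,-0.001],
], spin=[0.052,0.052,0.052,0.052,0.052,0.052,0.052,0.052])

```text
time_s: 3.1
eef_pos: [0.4644, 0.0837, 0.2075]
tool_rot: [-1.382, -0.89, 0.889]
wrist_force: [0.7, -0.5, 0.8]
opening: 0.0851
```

```bash
python3 - <<'E'
from plan import *
info();t=W(q,[[-.115,.04,.052]])[0];print(t);plan(t,q[2])
E
```

```text
t 3.1 p [0.4644 0.0837 0.2075] yaw 65.54 F [ 0.7 -0.5  0.8] T [-0.07 -0.1  -0.01] open 0.0851 bay [[-190.5   29.9  207.5]]
[0.49333085 0.15412396 0.052     ]
n 5
dp [[0.015, 0.031, 0.001], [0.015, 0.031, 0.001], [0.015, 0.031, 0.001], [0.015, 0.031, 0.001], [0.015, 0.031, 0.002]] spin [np.float64(0.019), np.float64(0.019), np.float64(0.019), np.float64(0.019), np.float64(0.019)]
```

play_rows([
  [0.012,0.03,0.001],
  [0.012,0.03,0.001],
  [0.012,0.03,0.001],
  [0.012,0.03,0.001],
  [0.012,0.03,0.002],
  [0,0,0],
], spin=[0.015,0.015,0.015,0.015,0.015,0])

```text
time_s: 3.7
eef_pos: [0.4828, 0.1382, 0.0535]
tool_rot: [-1.405, -0.827, 0.839]
wrist_force: [-0.1, -0.1, 0.4]
opening: 0.0854
```

```bash
python3 - <<'E'
from plan import *
info()
for n in("scene","top"):
    p=robot.get_image(n);pickle.dump(p,open(f"{n}1.pkl","wb"));cv2.imwrite(f"pics/{n}1.png",p["image"][:,:,::-1])
    w=(240,180,400,330) if n=="scene" else (110,110,270,260)
    cv2.imwrite(f"pics/{n}1c.png",cv2.resize(p["image"][w[1]:w[3],w[0]:w[2],::-1],None,fx=4,fy=4,interpolation=cv2.INTER_CUBIC))
info()
t=W(q,[[-.115,.04,.052]])[0];plan(t,q[2])
E
```

```text
t 3.7 p [0.4828 0.1382 0.0535] yaw 61.35 F [-0.1 -0.1  0.4] T [-0.08  0.12 -0.01] open 0.0854 bay [[-134.1   41.2   53.5]]
t 3.8 p [0.4851 0.1383 0.0575] yaw 61.4 F [ 0.4 -0.3  1. ] T [-0.01 -0.07 -0.03] open 0.0855 bay [[-132.8   39.3   57.5]]
n 1
dp [[0.018, 0.006, 0.0]] spin [np.float64(0.024)]
```

View pics/scene1c.png

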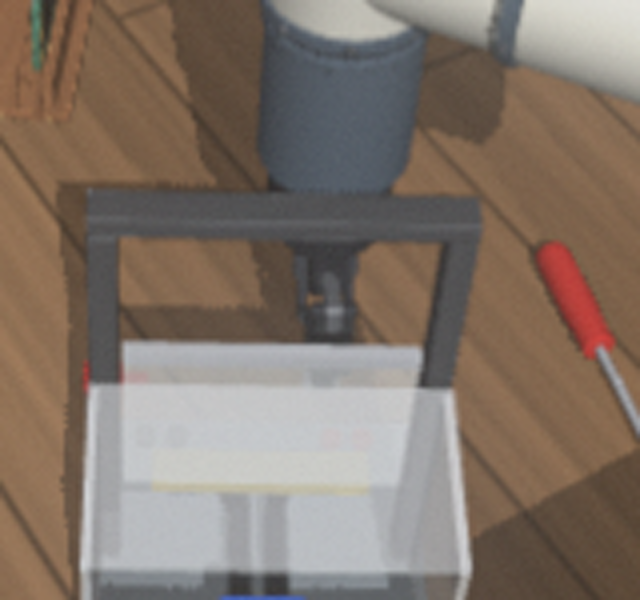

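View pics/top1.png

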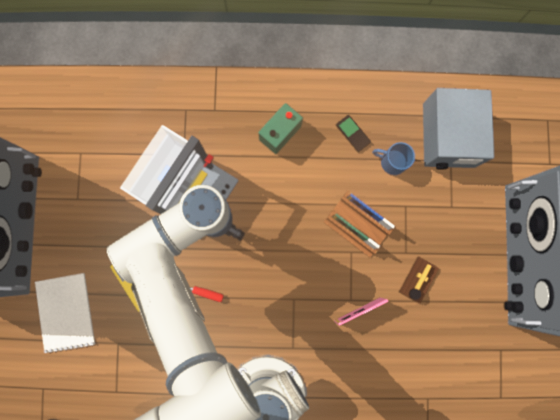

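```bash
python3 - <<'E'
from plan import *
T=pickle.load(open("top1.pkl","rb"));S=pickle.load(open("scene1.pkl","rb"))
for z in(.2,.3,.35,.4,.45,.5): print(z,np.round(ray(T,(203,207),z),3),np.round(L(q,ray(T,(130,250),z))*1000),np.round(L(q,ray(T,(203,207),z))*1000))
p,_,s=st();print(s["qpos"])
# wrist axis points in scene
for z in(.12,.2,.25,.3,.35,.4): print(z,(proj(S,[[p[0],p[1],z]])-[240,180])*4)
E
```

```text
0.2 [0.519 0.174 0.2  ] [[ 18. 220. 200.]] [[-85.  28. 200.]]
0.3 [0.507 0.16  0.3  ] [[ -8. 209. 300.]] [[-103.   31.  300.]]
0.35 [0.501 0.154 0.35 ] [[-21. 203. 350.]] [[-112.   33.  350.]]
0.4 [0.495 0.147 0.4  ] [[-34. 197. 400.]] [[-121.   35.  400.]]
0.45 [0.489 0.14  0.45 ] [[-47. 192. 450.]] [[-130.   37.  450.]]
0.5 [0.483 0.133 0.5  ] [[-60. 186. 500.]] [[-139.   38.  500.]]
[ 5.89311120e-01  3.02002913e-01 -3.20823991e-01  6.58258841e-04
 -9.48944628e-01 -2.65965887e+00]
0.12 [[316.82249979 268.46099644]]
0.2 [[326.15148673 181.79447397]]
0.25 [[332.40633966 123.10548196]]
0.3 [[339.013306    60.59173151]]
0.35 [[345.9944802   -6.06173384]]
0.4 [[353.37192298 -77.19259035]]
```

View pics/scene1.png

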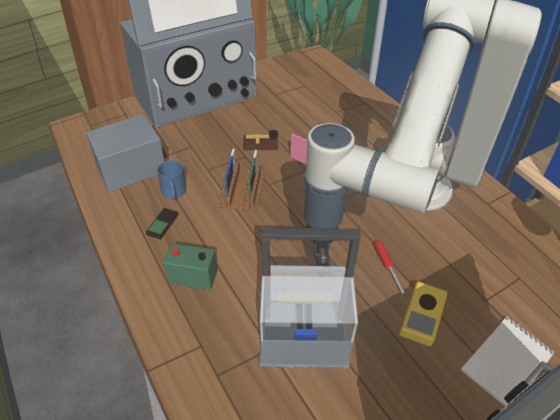

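play_rows([
  [0.012,0.005,0.005],
  [0.012,0,0],
  [0.012,0,0],
  [0.008,0,0],
  [0,0,0],
], spin=[0.024,0,0,0,0])

```text
time_s: 4.3
eef_pos: [0.5034, 0.1801, 0.0528]
tool_rot: [-1.412, -0.817, 0.815]
wrist_force: [0.1, -0.5, 0.7]
opening: 0.0857
```

```bash
python3 - <<'E'
from plan import *
info()
p=robot.get_image("scene");pickle.dump(p,open("scene2.pkl","wb"))
w=(240,180,400,330);cv2.imwrite("pics/scene2c.png",cv2.resize(p["image"][w[1]:w[3],w[0]:w[2],::-1],None,fx=4,fy=4,interpolation=cv2.INTER_CUBIC))
info()
E
```

```text
t 4.3 p [0.5034 0.1801 0.0528] yaw 60.02 F [ 0.1 -0.5  0.7] T [-0.03  0.03 -0.01] open 0.0857 bay [[-87.4  44.3  52.8]]
t 4.35 p [0.5028 0.1795 0.0525] yaw 60.0 F [0.7 0.3 0.1] T [ 0.01 -0.   -0.07] open 0.0856 bay [[-88.3  44.5  52.5]]
```

View pics/scene2c.png

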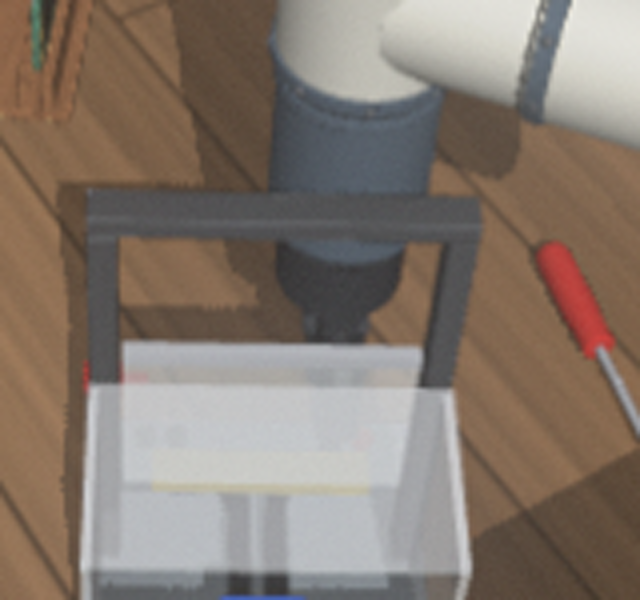

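Clear of the crossbar; creep to contact.

play_rows([
  [0.004,0,0],
  [0.002,0,0],
  [0.002,0,0],
  [0,0,0],
], spin=[0,0,0,0])

```text
time_s: 4.75
eef_pos: [0.5065, 0.1862, 0.0523]
tool_rot: [-1.413, -0.815, 0.815]
wrist_force: [-0.1, 0.2, -0.0]
opening: 0.0855
```

play_rows([
  [0.002,0,0],
  [0,0,0],
], spin=[0,0])

```text
time_s: 4.95
eef_pos: [0.5072, 0.1875, 0.0522]
tool_rot: [-1.413, -0.814, 0.816]
wrist_force: [-0.7, -1.1, 0.3]
opening: 0.0854
```

play_rows([
  [0.002,0,0],
  [0,0,0],
], spin=[0,0])

```text
time_s: 5.15
eef_pos: [0.5071, 0.1876, 0.0518]
tool_rot: [-1.414, -0.811, 0.819]
wrist_force: [-2.9, -7.0, 2.7]
opening: 0.0851
```

play_rows([
  [0.002,0,0],
  [0.001,0,0],
  [0,0,0],
], spin=[0,0,0])

```text
time_s: 5.45
eef_pos: [0.507, 0.1876, 0.0509]
tool_rot: [-1.416, -0.806, 0.823]
wrist_force: [-3.3, -13.4, 2.7]
opening: 0.0852
```

play_rows([
  [0.002,0,0],
  [0,-0.004,0],
  [0,-0.006,0],
  [0,-0.006,0],
  [0,0,0],
], spin=[0,0,0,0,0])

```text
time_s: 5.95
eef_pos: [0.5068, 0.1877, 0.0665]
tool_rot: [-1.417, -0.802, 0.825]
wrist_force: [-5.4, -17.0, 2.3]
opening: 0.085
```

```bash
python3 - <<'E'
from plan import *
p=robot.get_image("scene");pickle.dump(p,open("scene3.pkl","wb"))
cv2.imwrite("pics/scene3c.png",cv2.resize(p["image"][262:312,264:352,::-1],None,fx=9,fy=9,interpolation=cv2.INTER_NEAREST))
info()
E
```

```text
t 6.0 p [0.5068 0.1876 0.0664] yaw 59.84 F [ -5.8 -18.1   2.1] T [-5.52  1.77 -0.23] open 0.085 bay [[-79.2  45.1  66.4]]
```

View pics/scene3c.png

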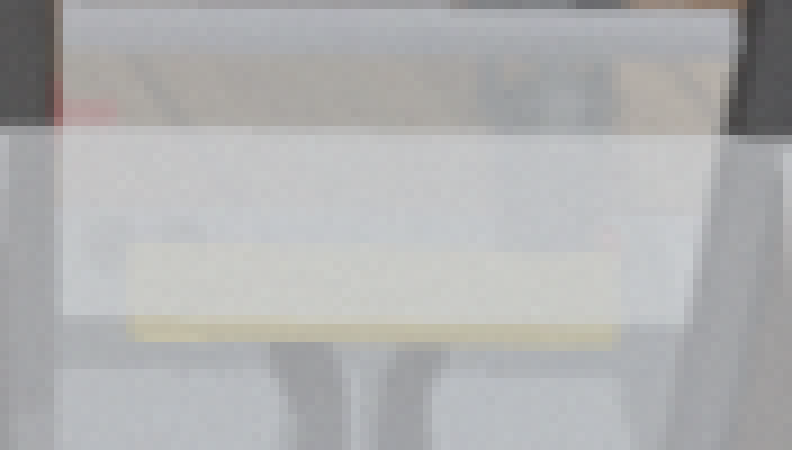

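play_rows([
  [0,-0.008,0],
  [0,-0.009,0],
  [0,-0.009,0],
  [0,-0.009,0],
  [0,-0.009,0],
  [0,-0.008,0],
  [0,-0.006,0],
  [0,0,0],
], spin=[0,0,0,0,0,0,0,0])

```text
time_s: 6.8
eef_pos: [0.5066, 0.1877, 0.1245]
tool_rot: [-1.417, -0.802, 0.826]
wrist_force: [-7.6, -18.5, 2.6]
opening: 0.0854
```

```bash
python3 - <<'E'
from plan import *
p=robot.get_image("scene");pickle.dump(p,open("scene4.pkl","wb"))
cv2.imwrite("pics/scene4c.png",cv2.resize(p["image"][242:312,260:352,::-1],None,fx=8,fy=8,interpolation=cv2.INTER_NEAREST))
info()
E
```

```text
t 6.85 p [0.5066 0.1877 0.1243] yaw 59.85 F [ -8.5 -17.2   2.6] T [-5.38  2.62 -0.07] open 0.0854 bay [[-79.3  45.3 124.3]]
```

View pics/scene4c.png

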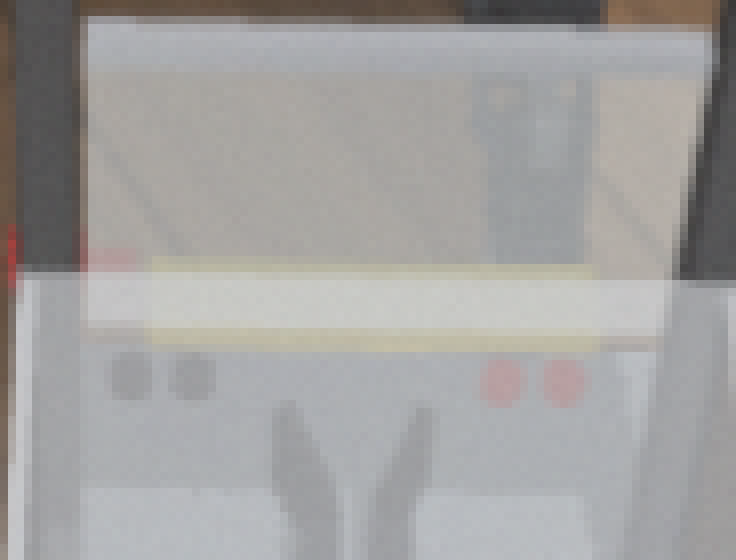

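```bash
python3 - <<'E'
from plan import *
T=pickle.load(open("top0.pkl","rb"));S=pickle.load(open("scene0.pkl","rb"));S4=pickle.load(open("scene4.pkl","rb"))
def samp(p,X,f):
    uv=proj(p,X).astype(np.float32);im=f(p["image"].astype(np.float32))
    return cv2.remap(im,uv[:,0].reshape(1,-1),uv[:,1].reshape(1,-1),cv2.INTER_LINEAR)[0]
red=lambda i:i[...,0]-(i[...,1]+i[...,2])/2
print("top redness vs x for y, z=157")
xs=np.arange(-36,1,2)
print("x",xs)
for y in(-64,-66,-68,-70,-72,-74,-76,-78,-82,-88): print(y,np.round(samp(T,W(q,[[x/1000,y/1000,.157] for x in xs]),red)).astype(int))
print("scene redness vs z at x=-20"); zs=np.arange(140,182,2);print(zs)
for y in(-64,-66,-68,-70,-72,-74,-76,-78,-80,-82):
    print(y,np.round(samp(S,W(q,[[-.02,y/1000,z/1000] for z in zs]),red)).astype(int))
yel=lambda i:(i[...,0]+i[...,1])/2-i[...,2]
print("lip yellow scene4 vs z at x=-20.5 ");zs=np.arange(110,170,2);print(zs)
for y in(-55,-40,-20,0): print(y,np.round(samp(S4,W(q,[[-.0205,y/1000,z/1000] for z in zs]),yel)).astype(int))
zs0=np.arange(40,100,2);print("scene0",zs0)
for y in(-55,-40,-20,0): print(y,np.round(samp(S,W(q,[[-.0205,y/1000,z/1000] for z in zs0]),yel)).astype(int))
E
```

```text
top redness vs x for y, z=157
x [-36 -34 -32 -30 -28 -26 -24 -22 -20 -18 -16 -14 -12 -10  -8  -6  -4  -2
   0]
-64 [-6 -6 -6 -7 -7 -7 -5 -3  2  3  3  2  2  1  1  2  3  3  3]
-66 [-5 -5 -6 -6 -5 -4  2 12 14 15  7  5  2  2  1  2  2  3  3]
-68 [-3 -4 -4 -3 -2  5 17 34 44 37 21  8  2  2  2  2  3  3  4]
-70 [ 1  1  0  0  3 12 40 66 78 59 34 12  4  2  2  2  3  4  4]
-72 [ 5  5  5  5  8 26 56 89 96 79 42 18  4  3  2  2  3  4  4]
-74 [  8   8   8   9  13  31  64  96 105  85  51  19   7   3   3   3   3   4
   4]
-76 [ 10  10  10  10  14  30  65  97 108  86  52  23   8   4   4   4   3   4
   4]
-78 [  9  10  10   9  14  36  66  97 104  90  54  24   9   6   6   5   4   5
   5]
-82 [  8   9  12  20  44  65  90 107 110 101  80  56  39  24  12   7   7   7
   7]
-88 [ 31  30  35  54  86 118 138 138 139 140 130 116  89  52  23  13   9   9
   9]
scene redness vs z at x=-20
[140 142 144 146 148 150 152 154 156 158 160 162 164 166 168 170 172 174
 176 178 180]
-64 [ 0  0  0 -1  0  1  3  6  6  6  6  6  6  6  5  3 -1 -3 -3 -3 -3]
-66 [ 0  0 -1 -1  0  1  4  7  9 10  9  8  7  6  4  2 -2 -3 -3 -3 -3]
-68 [ 
[... 875 characters left out ...]
17
 14 10  7  6  6  6]
-20 [-2  4 13 18 21 21 19 14  7  4  4  3  4  3  3  3  2  3  5  8 11 15 19 15
 11  8  5  5  6  6]
0 [-2  5 15 19 21 21 18 13  7  4  3  3  4  4  4  3  3  4  5  9 14 17 19 14
 10  7  5  6  7  7]
scene0 [40 42 44 46 48 50 52 54 56 58 60 62 64 66 68 70 72 74 76 78 80 82 84 86
 88 90 92 94 96 98]
-55 [ 2 13 20 22 23 18 13 10  6  5  4  4  5  4  4  3  4  5  5  4  4  4  3  2
 -1 -4 -4 -5 -4 -3]
-40 [ 3 14 21 22 22 16 10  8  5  4  4  4  4  4  4  3  3  4  4  4  4  4  2  1
 -2 -4 -4 -4 -4 -4]
-20 [ 9 16 21 23 23 17 11  8  5  4  4  4  4  4  4  4  4  4  4  4  3  3  1 -1
 -3 -4 -4 -4 -4 -4]
0 [11 17 21 22 21 14  7  5  3  3  3  3  3  3  3  3  3  3  4  4  4  3  1 -1
 -3 -4 -4 -5 -4 -4]
```

play_rows([
  [0,-0.004,0],
  [0,-0.004,0],
  [0,0,0],
], spin=[0,0,0])

```text
time_s: 7.15
eef_pos: [0.5066, 0.1877, 0.1321]
tool_rot: [-1.417, -0.801, 0.826]
wrist_force: [-9.2, -17.2, 1.2]
opening: 0.0855
```

play_rows([
  [-0.006,0,0],
  [-0.01,0,0],
  [-0.03,0,0],
  [-0.04,0,0],
  [-0.04,0,0],
  [-0.04,0,0],
  [0,0,0],
], spin=[0,0,0,0,0,0,0])

```text
time_s: 7.85
eef_pos: [0.4256, 0.0476, 0.1348]
tool_rot: [-1.413, -0.814, 0.812]
wrist_force: [0.3, 0.8, 0.3]
opening: 0.0857
```

```bash
python3 - <<'E'
from plan import *
for n in("scene","top"):
    p=robot.get_image(n);pickle.dump(p,open(f"{n}5.pkl","wb"))
    w=(255,242,355,312) if n=="scene" else (150,140,230,220)
    cv2.imwrite(f"pics/{n}5c.png",cv2.resize(p["image"][w[1]:w[3],w[0]:w[2],::-1],None,fx=7.5,fy=7.5,interpolation=cv2.INTER_NEAREST))
info()
E
```

```text
t 7.95 p [0.4281 0.0499 0.1351] yaw 59.92 F [ 0.2 -0.4  0.3] T [ 0.04 -0.02  0.04] open 0.0854 bay [[-237.9   44.5  135.1]]
```

View pics/scene5c.png

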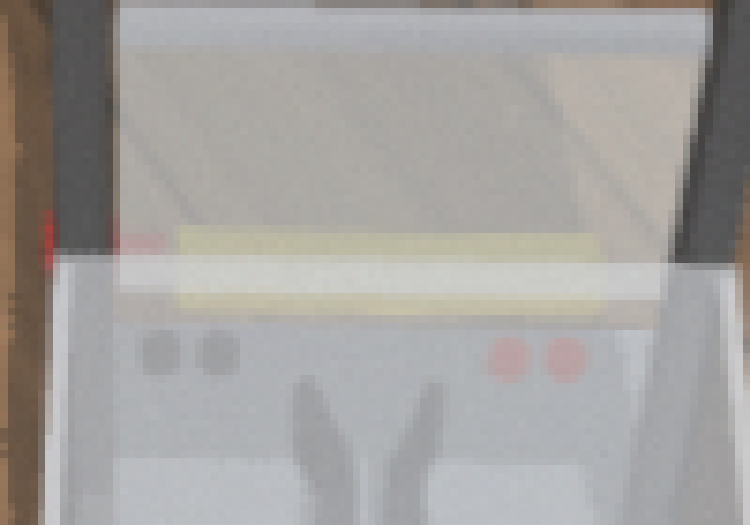

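View pics/top5c.png

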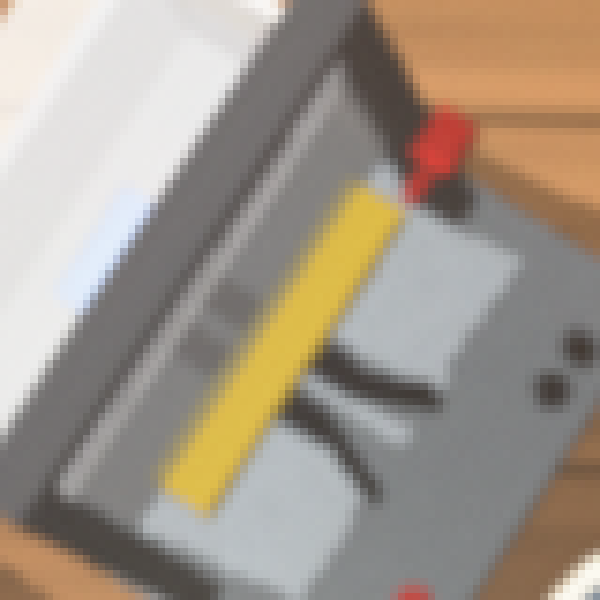

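```bash
python3 - <<'E'
from plan import *
T=pickle.load(open("top5.pkl","rb"));S=pickle.load(open("scene5.pkl","rb"))
def samp(p,X,f):
    uv=proj(p,X).astype(np.float32);im=f(p["image"].astype(np.float32))
    return cv2.remap(im,uv[:,0].reshape(1,-1),uv[:,1].reshape(1,-1),cv2.INTER_LINEAR)[0]
red=lambda i:i[...,0]-(i[...,1]+i[...,2])/2
yel=lambda i:(i[...,0]+i[...,1])/2-i[...,2]
xs=np.arange(-40,14,2);print("x",xs)
for y in(-70,-74,-78): print("red",y,np.round(samp(T,W(q,[[x/1000,y/1000,.153] for x in xs]),red)).astype(int))
for y in(-60,-50,-40,-20): print("yel",y,np.round(samp(T,W(q,[[x/1000,y/1000,.153] for x in xs]),yel)).astype(int))
zs=np.arange(110,184,2);print("z",zs)
for y in(-70,-72,-74,-76): print("red",y,np.round(samp(S,W(q,[[-.02,y/1000,z/1000] for z in zs]),red)).astype(int))
for y in(-60,-50,-40,-20,0): print("yel",y,np.round(samp(S,W(q,[[-.02,y/1000,z/1000] for z in zs]),yel)).astype(int))
im=S["image"];print("rows at col 272-275 ptr vs 280-290 lip")
for r in range(268,288): print(r,im[r,271:276].mean(0).round().astype(int),im[r,281:289].mean(0).round().astype(int))
E
```

```text
x [-40 -38 -36 -34 -32 -30 -28 -26 -24 -22 -20 -18 -16 -14 -12 -10  -8  -6
  -4  -2   0   2   4   6   8  10  12]
red -70 [-2 -1 -1 -1  0  0  1  6 24 53 71 61 33 13  0 -5 -5 -3 -2  1  4  4  4  4
  4  4  4]
red -74 [  4   6   8   8   9   8  10  19  49  83 112  96  65  24   4  -5  -5  -4
  -3   0   2   4   4   4   4   5   4]
red -78 [  6   9  10  10  10  10  11  26  52  88 108 105  75  39  13   4   1   1
   2   3   4   5   5   5   4   4   4]
yel -60 [ -5  -5  -5  -5  -5  -6  -6  -3  12  43  90 119 133 133 131 132 132 130
 121  99  70  45  25  12   5   3   3]
yel -50 [ -6  -6  -6  -6  -6  -6  -6  -3  10  40  86 119 132 133 132 132 132 131
 123 103  73  47  26  12   4   2   3]
yel -40 [ -5  -5  -6  -6  -6  -6  -7  -2  13  42  87 119 131 132 132 132 131 131
 124 106  77  51  28  13   5   2   2]
yel -20 [ -6  -6  -6  -6  -6  -6  -6  -4   8  32  76 112 129 131 131 130 130 130
 124 106  78  51  29  13   5   2   1]
z [110 112 114 116 118 120 122 124 126 128 130 132 134 136 138 140 142 144
 146 148 150 152 154 156 158 160 162 164 166 168 170 172 174 176 178 180
 182]
red -70 [-1 -1 -1  0  2  5 
[... 1047 characters left out ...]
 6  6  6  6  6  7  7]
rows at col 272-275 ptr vs 280-290 lip
268 [173 169 165] [173 169 164]
269 [173 169 164] [172 169 165]
270 [173 169 164] [172 169 165]
271 [173 170 164] [173 169 165]
272 [174 167 163] [181 178 164]
273 [178 160 159] [187 184 164]
274 [181 158 158] [188 185 163]
275 [184 166 166] [189 186 166]
276 [195 191 192] [199 198 190]
277 [199 198 199] [202 203 199]
278 [199 198 199] [203 204 200]
279 [198 198 199] [203 203 199]
280 [190 188 188] [204 203 194]
281 [180 175 173] [195 191 173]
282 [177 172 169] [192 187 167]
283 [177 172 169] [185 180 167]
284 [175 172 170] [178 174 170]
285 [174 174 177] [176 177 180]
286 [171 172 175] [169 171 175]
287 [167 168 171] [165 167 170]
```

play_rows([
  [0.04,0,0],
  [0.04,0,0],
  [0.04,0,0],
  [0.025,0,0],
  [0.007,0,0],
  [0,0,0],
  [0,0,0],
], spin=[0,0,0,0,0,0,0])

```text
time_s: 8.65
eef_pos: [0.5036, 0.1816, 0.1342]
tool_rot: [-1.412, -0.815, 0.815]
wrist_force: [0.2, -0.2, 0.3]
opening: 0.0857
```

```bash
python3 - <<'E'
from plan import *
info()
E
```

```text
t 8.65 p [0.5036 0.1816 0.1342] yaw 59.98 F [ 0.2 -0.2  0.3] T [-0.06  0.04 -0.  ] open 0.0857 bay [[-86.1  44.8 134.2]]
```

play_rows([
  [0.005,0,0],
  [0.003,0,0],
  [0.002,0,0],
  [0.002,0,0],
  [0,0,0],
], spin=[0,0,0,0,0])

```text
time_s: 9.15
eef_pos: [0.5072, 0.1875, 0.1333]
tool_rot: [-1.417, -0.806, 0.822]
wrist_force: [-5.6, -11.9, 2.1]
opening: 0.0856
```

play_rows([
  [0,0.002,0],
  [0,0.002,0],
  [0,0,0],
], spin=[0,0,0])

```text
time_s: 9.45
eef_pos: [0.5072, 0.1876, 0.1291]
tool_rot: [-1.417, -0.806, 0.822]
wrist_force: [-4.0, -11.8, 0.9]
opening: 0.0855
```

```bash
cat > chk.py <<'E'
from plan import *
def chk(k):
    S=robot.get_image("scene");pickle.dump(S,open(f"scene{k}.pkl","wb"));info()
    im=S["image"].astype(float)
    cv2.imwrite(f"pics/scene{k}c.png",cv2.resize(S["image"][242:312,255:355,::-1],None,fx=7.5,fy=7.5,interpolation=cv2.INTER_NEAREST))
    for r in range(268,290):
        a=im[r,271:276].mean(0);b=im[r,280:290].mean(0);c=im[r,295:305].mean(0);print(r,"red %.1f"%(a[0]-a[1]),"yel %.1f %.1f"%((b[0]+b[1])/2-b[2],(c[0]+c[1])/2-c[2]))
E
python3 -c "
from chk import *
chk(6)"
```

```text
t 9.5 p [0.5072 0.1875 0.1291] yaw 59.86 F [ -4.8 -10.9   0.8] T [-3.77  1.34 -0.15] open 0.0855 bay [[-79.1  44.6 129.1]]
268 red 3.6 yel 5.9 5.8
269 red 3.6 yel 5.9 5.7
270 red 3.4 yel 5.4 5.6
271 red 3.0 yel 5.5 5.6
272 red 7.4 yel 5.2 4.8
273 red 18.6 yel 6.3 5.7
274 red 22.6 yel 19.4 17.8
275 red 18.4 yel 22.1 21.9
276 red 3.6 yel 8.2 11.0
277 red 0.8 yel 3.7 4.3
278 red 0.2 yel 3.4 3.0
279 red 0.6 yel 3.8 3.0
280 red 0.2 yel 3.6 3.4
281 red 0.2 yel 4.0 3.6
282 red 3.4 yel 14.8 10.4
283 red 4.2 yel 22.5 19.6
284 red 4.0 yel 21.2 21.4
285 red -0.8 yel 0.1 6.8
286 red -1.2 yel -4.8 -3.2
287 red -1.6 yel -4.4 -5.3
288 red -0.8 yel -3.9 -5.2
289 red -1.4 yel -4.0 -5.5
```

View pics/scene6c.png

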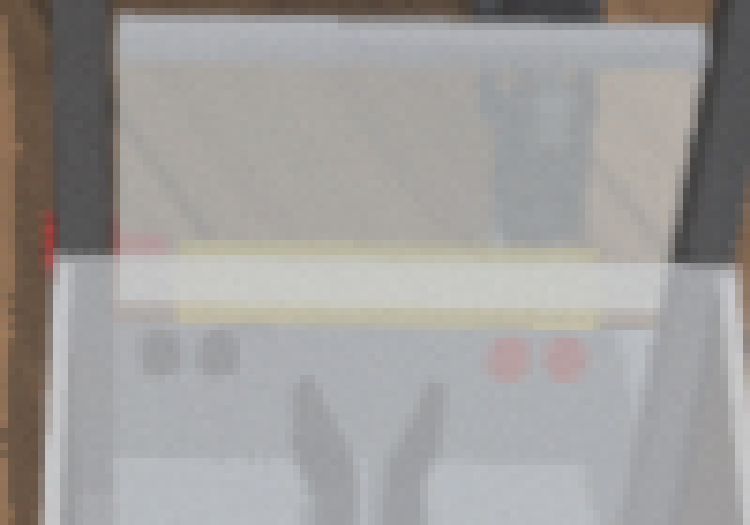

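```bash
python3 - <<'E'
from plan import *
from scipy.optimize import brentq
def edges(S,c0,c1,ch,lo,hi):
    im=S["image"].astype(float)[:,c0:c1].mean(1)
    v=(im[:,0]+im[:,1])/2-im[:,2] if ch=="y" else im[:,0]-im[:,1]
    return v[lo:hi]
for k,z in((0,71),(3,86.3),(4,144.4),(5,152.2),(6,148)):
    S=pickle.load(open(f"scene{k}.pkl","rb"))
    pr=proj(S,W(q,[[-.0205,-.05,z/1000+.006],[.003,-.05,z/1000-.006]]))[:,1]
    v=edges(S,280,290,"y",0,420)
    lo=int(pr[0])-6;hi=int(pr[1])+4
    print(k,z,"pred",np.round(pr,2),"rows",lo,np.round(v[lo:hi],1).tolist())
S=[pickle.load(open(f"scene{k}.pkl","rb")) for k in(0,2,3,4,5,6)]
for s in S: print(np.round(edges(s,271,276,"r",269,279),1))
E
```

```text
0 71 pred [294.15 305.11] rows 288 [-3.8, -4.0, -4.0, -3.8, 1.6, 3.9, 4.3, 4.1, 3.6, 4.0, 3.5, 4.6, 12.0, 23.2, 20.0, -3.4, -6.2, -5.8, -5.5, -5.9, -5.8]
3 86.3 pred [290.49 301.54] rows 284 [-1.2, -3.6, -4.3, -4.1, -3.6, 3.6, 3.8, 3.7, 3.8, 3.8, 3.4, 3.4, 3.8, 16.8, 23.1, 22.5, -2.9, -5.2, -4.3, -5.3, -5.3]
4 144.4 pred [275.88 287.3 ] rows 269 [6.0, 5.4, 5.3, 5.2, 6.3, 15.5, 20.8, 8.1, 3.5, 3.6, 3.6, 3.5, 3.8, 9.1, 19.5, 21.5, 9.5, -2.6, -4.3, -4.3, -3.3, -4.1]
5 152.2 pred [273.83 285.3 ] rows 267 [6.2, 6.3, 6.0, 5.5, 6.0, 15.6, 22.1, 23.5, 22.1, 8.0, 3.8, 3.7, 4.0, 9.5, 19.8, 22.7, 15.1, 6.6, -3.3, -5.0, -4.5, -3.7]
6 148 pred [274.94 286.38] rows 268 [5.9, 5.9, 5.4, 5.5, 5.2, 6.3, 19.4, 22.1, 8.2, 3.7, 3.4, 3.8, 3.6, 4.0, 14.8, 22.5, 21.2, 0.1, -4.8, -4.4, -3.9, -4.0]
[-1.2 -1.6  1.8  8.  18.8 24.6 19.4  4.8  0.4  0.8]
[-1.6 -1.8  1.2  7.  19.  23.6 18.4  4.2  0.4  0. ]
[ 3.8  4.   3.8  6.8 18.  23.  18.6  4.4  0.6  0.6]
[ 2.2  4.   3.6  7.2 18.8 22.8 18.4  4.2  0.4  0.2]
[ 3.4  3.8  3.   7.  18.4 23.2 18.   4.   0.8  0.4]
[ 3.6  3.4  3.   7.4 18.6 22.6 18.4  3.6  0.8  0.2]
```

play_rows([
  [0.001,-0.001,0],
  [0,-0.001,0],
  [0,0,0],
], spin=[0,0,0])

```text
time_s: 9.8
eef_pos: [0.5071, 0.1876, 0.1304]
tool_rot: [-1.417, -0.804, 0.824]
wrist_force: [-4.9, -13.7, -1.5]
opening: 0.0856
```

play_rows([
  [-0.006,0,0],
  [-0.01,0,0],
  [-0.03,0,0],
  [-0.04,0,0],
  [-0.03,0,0],
  [-0.03,0,0],
  [0,0,0],
], spin=[0,0,0,0,0,0,0])

```text
time_s: 10.5
eef_pos: [0.4356, 0.0645, 0.133]
tool_rot: [-1.413, -0.815, 0.812]
wrist_force: [0.3, 0.9, 0.3]
opening: 0.0852
```

```bash
python3 -c "
from chk import *
chk(7)
p=robot.get_image('top');pickle.dump(p,open('top7.pkl','wb'))
cv2.imwrite('pics/top7c.png',cv2.resize(p['image'][140:220,150:230,::-1],None,fx=7.5,fy=7.5,interpolation=cv2.INTER_NEAREST))
"
```

```text
t 10.55 p [0.4369 0.0657 0.1332] yaw 59.88 F [-0.   0.6  0.2] T [ 0.07 -0.07  0.03] open 0.0854 bay [[-219.8   44.8  133.2]]
268 red 4.0 yel 6.5 5.7
269 red 3.2 yel 5.8 5.6
270 red 4.2 yel 5.7 5.5
271 red 2.6 yel 5.5 5.5
272 red 6.8 yel 5.4 5.1
273 red 18.2 yel 10.0 6.3
274 red 22.4 yel 19.8 19.8
275 red 18.8 yel 22.1 22.7
276 red 4.0 yel 8.3 11.3
277 red 0.4 yel 3.7 4.5
278 red 0.2 yel 3.6 3.3
279 red 0.4 yel 3.6 3.5
280 red 0.4 yel 3.4 3.2
281 red 1.4 yel 4.5 3.9
282 red 4.2 yel 17.5 14.8
283 red 5.0 yel 23.2 22.2
284 red 4.4 yel 20.6 21.6
285 red -1.0 yel -0.3 0.9
286 red -1.6 yel -5.0 -4.3
287 red -1.4 yel -4.6 -5.1
288 red -0.6 yel -4.3 -5.2
289 red -1.4 yel -3.6 -5.4
```

View pics/scene7c.png

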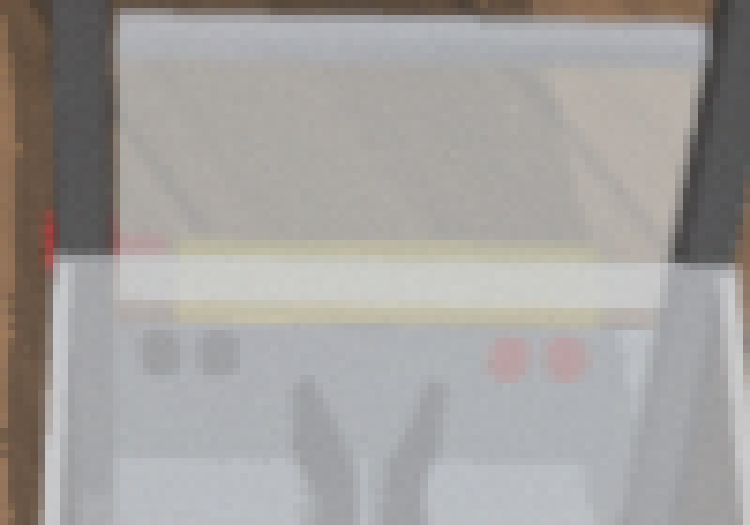

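play_rows([
  [0.04,0,0],
  [0.04,0,0],
  [0.04,0,0],
  [0.012,0,0],
  [0.004,0,0],
  [0,0,0],
], spin=[0,0,0,0,0,0])

```text
time_s: 11.2
eef_pos: [0.5053, 0.1846, 0.132]
tool_rot: [-1.412, -0.815, 0.816]
wrist_force: [-1.0, -1.3, 1.0]
opening: 0.0851
```

play_rows([
  [0.003,0,0],
  [0.003,0,0],
  [0.002,0,0],
  [0,0,0],
], spin=[0,0,0,0])

```text
time_s: 11.6
eef_pos: [0.5073, 0.1876, 0.1318]
tool_rot: [-1.416, -0.808, 0.82]
wrist_force: [-4.3, -8.8, 1.4]
opening: 0.0854
```

play_rows([
  [0.002,0,0],
  [0,-0.001,0],
  [0,-0.002,0],
  [0,0,0],
], spin=[0,0,0,0])

```text
time_s: 12.0
eef_pos: [0.5071, 0.1877, 0.1337]
tool_rot: [-1.417, -0.804, 0.823]
wrist_force: [-5.4, -13.1, -0.7]
opening: 0.0856
```

```bash
python3 -c "
from chk import *
chk(8)
"
```

```text
t 12.05 p [0.5071 0.1877 0.1337] yaw 59.83 F [ -4.3 -12.5  -1.4] T [-4.09  1.47 -0.15] open 0.0853 bay [[-79.1  44.8 133.7]]
268 red 3.4 yel 5.9 5.9
269 red 4.0 yel 5.8 5.5
270 red 3.2 yel 5.5 5.8
271 red 3.6 yel 5.1 5.6
272 red 6.8 yel 5.6 5.1
273 red 18.2 yel 11.8 6.8
274 red 22.2 yel 20.7 18.8
275 red 18.0 yel 21.4 22.2
276 red 4.6 yel 8.2 11.0
277 red 0.2 yel 4.0 4.4
278 red 0.2 yel 3.8 3.7
279 red 0.6 yel 4.2 3.7
280 red 0.6 yel 3.4 3.2
281 red 2.0 yel 4.6 3.8
282 red 3.8 yel 18.4 15.4
283 red 4.6 yel 22.8 22.1
284 red 3.0 yel 17.8 22.6
285 red -0.6 yel -1.0 2.1
286 red -1.4 yel -5.0 -4.8
287 red -1.4 yel -4.6 -5.4
288 red -1.2 yel -4.1 -5.2
289 red -1.8 yel -3.3 -5.6
```

play_rows([
  [0.002,-0.001,0],
  [0,-0.001,0],
  [0,0,0],
], spin=[0,0,0])

```text
time_s: 12.35
eef_pos: [0.5069, 0.1877, 0.1349]
tool_rot: [-1.418, -0.8, 0.826]
wrist_force: [-6.6, -17.2, -1.7]
opening: 0.0858
```

```bash
python3 -c "
from chk import *
chk(9)
"
```

```text
t 12.4 p [0.5069 0.1877 0.1349] yaw 59.78 F [ -6.  -17.3  -2. ] T [-5.45  2.02 -0.27] open 0.0854 bay [[-79.1  45.  134.9]]
268 red 3.4 yel 6.2 5.7
269 red 3.6 yel 5.7 5.4
270 red 4.2 yel 6.0 5.5
271 red 3.6 yel 5.0 5.2
272 red 6.6 yel 5.8 5.4
273 red 18.0 yel 15.1 10.1
274 red 22.2 yel 22.0 20.0
275 red 18.8 yel 21.9 22.1
276 red 4.0 yel 7.9 11.0
277 red 0.2 yel 3.8 4.1
278 red 0.4 yel 3.5 3.1
279 red 0.2 yel 3.6 3.5
280 red 0.8 yel 3.9 3.1
281 red 2.8 yel 8.8 4.4
282 red 4.6 yel 19.6 18.3
283 red 5.0 yel 22.4 22.5
284 red 3.6 yel 13.6 18.4
285 red -1.0 yel -2.2 1.3
286 red -1.8 yel -4.6 -4.8
287 red -1.0 yel -4.2 -5.1
288 red -0.6 yel -4.2 -5.1
289 red -1.2 yel -3.8 -5.2
```

play_rows([
  [0,-0.001,0],
  [0,0,0],
], spin=[0,0])

```text
time_s: 12.6
eef_pos: [0.5069, 0.1877, 0.1359]
tool_rot: [-1.418, -0.8, 0.826]
wrist_force: [-6.1, -17.0, -1.8]
opening: 0.0851
```

play_rows([
  [-0.006,0,0],
  [-0.01,0,0],
  [-0.03,0,0],
  [-0.04,0,0],
  [-0.04,0,0],
  [-0.04,0,0],
  [0,0,0],
], spin=[0,0,0,0,0,0,0])

```text
time_s: 13.3
eef_pos: [0.426, 0.0482, 0.139]
tool_rot: [-1.413, -0.814, 0.812]
wrist_force: [-0.0, 1.5, 0.2]
opening: 0.0849
```

```bash
python3 -c "
from chk import *
chk(10)
p=robot.get_image('top');pickle.dump(p,open('top10.pkl','wb'))
cv2.imwrite('pics/top10c.png',cv2.resize(p['image'][140:220,150:230,::-1],None,fx=7.5,fy=7.5,interpolation=cv2.INTER_NEAREST))
"
```

```text
t 13.35 p [0.4275 0.0496 0.1392] yaw 59.85 F [ 1.   1.3 -0.3] T [ 0.08 -0.04 -0.02] open 0.0852 bay [[-238.4   44.9  139.2]]
268 red 3.8 yel 5.5 5.7
269 red 3.8 yel 6.0 5.8
270 red 3.0 yel 5.2 6.0
271 red 3.4 yel 5.0 5.6
272 red 6.8 yel 6.1 5.6
273 red 18.6 yel 19.5 15.2
274 red 22.8 yel 23.9 21.7
275 red 18.6 yel 22.0 22.2
276 red 4.2 yel 8.4 11.3
277 red 0.2 yel 3.4 4.4
278 red 0.2 yel 3.5 3.6
279 red 0.6 yel 3.8 3.2
280 red 0.6 yel 4.0 3.5
281 red 3.4 yel 13.2 8.9
282 red 5.0 yel 21.4 19.8
283 red 4.8 yel 21.9 22.1
284 red 3.6 yel 8.7 13.7
285 red -0.8 yel -3.4 -0.1
286 red -2.0 yel -4.5 -4.4
287 red -2.0 yel -4.1 -5.1
288 red -1.2 yel -4.1 -5.2
289 red -0.8 yel -3.7 -5.2
```

View pics/scene10c.png

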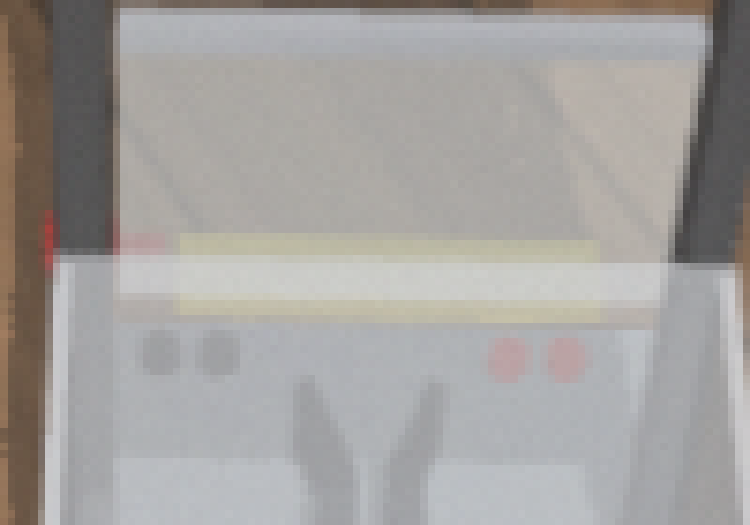

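View pics/top10c.png

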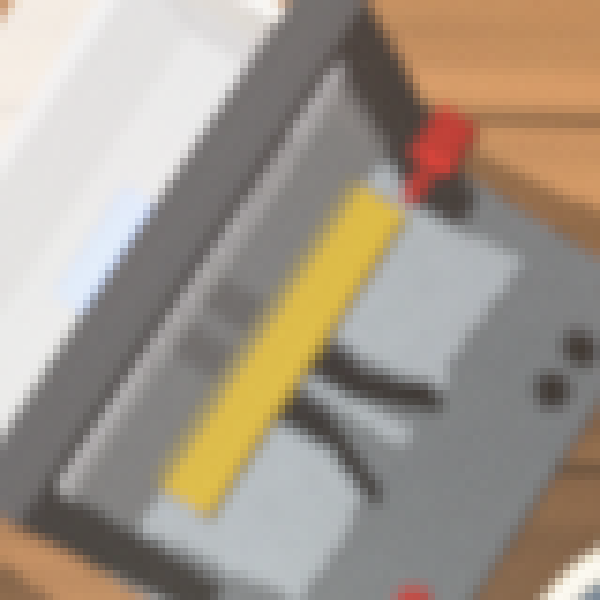

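```bash
python3 - <<'E'
from plan import *
qc=np.array([.475,-.24,.9544]);t=W(qc,[[-.061,0,.19]])[0];print(t)
plan(t,qc[2]+np.pi/2,vmax=.036)
E
```

```text
[ 0.439736   -0.28977399  0.19      ]
n 11
dp [[-0.026, -0.005, -0.016], [-0.028, -0.005, -0.013], [-0.03, -0.005, -0.009], [-0.031, -0.005, -0.005], [-0.031, -0.005, -0.001], [-0.031, -0.005, 0.004], [-0.03, -0.005, 0.008], [-0.029, -0.005, 0.012]] spin [np.float64(-0.135), np.float64(-0.135), np.float64(-0.135), np.float64(-0.135), np.float64(-0.135), np.float64(-0.135), np.float64(-0.135), np.float64(-0.135)]
dp [[-0.027, -0.005, 0.015], [-0.025, -0.005, 0.019], [-0.022, -0.005, 0.022]] spin [np.float64(-0.135), np.float64(-0.135), np.float64(-0.135)]
```

play_rows([
  [-0.026,-0.012,-0.016],
  [-0.028,-0.012,-0.013],
  [-0.03,-0.012,-0.009],
  [-0.031,-0.01,-0.005],
  [-0.031,-0.005,-0.001],
  [-0.031,0,0.004],
  [-0.03,0,0.008],
  [-0.029,0,0.012],
], spin=[-0.135,-0.135,-0.135,-0.135,-0.135,-0.135,-0.135,-0.135], jaw=0)

```text
time_s: 14.2
eef_pos: [0.4379, -0.1985, 0.1896]
tool_rot: [-0.89, -1.611, 1.61]
wrist_force: [0.7, -0.5, 0.2]
opening: 0.0428
```

play_rows([
  [-0.027,0,0.015],
  [-0.025,0,0.019],
  [-0.022,0,0.022],
  [0,0,0],
], spin=[-0.135,-0.135,-0.135,0])

```text
time_s: 14.6
eef_pos: [0.4418, -0.2935, 0.1888]
tool_rot: [-0.588, -1.874, 1.875]
wrist_force: [-0.2, 0.0, -0.5]
opening: 0.0426
```

```bash
python3 - <<'E'
from plan import *
info()
for n in("scene","top"):
    p=robot.get_image(n);pickle.dump(p,open(f"{n}11.pkl","wb"))
    w=(200,100,320,220) if n=="scene" else (310,170,430,270)
    cv2.imwrite(f"pics/{n}11c.png",cv2.resize(p["image"][w[1]:w[3],w[0]:w[2],::-1],None,fx=5,fy=5,interpolation=cv2.INTER_CUBIC))
info()
qc=np.array([.475,-.24,.9544]);t=W(qc,[[-.061,0,.12]])[0];plan(t,qc[2]+np.pi/2,vmax=.036)
E
```

```text
t 14.6 p [ 0.4418 -0.2935  0.1888] yaw 145.17 F [-0.2  0.  -0.5] T [ 0.05 -0.   -0.  ] open 0.0426 bay [[-528.6 -138.8  188.8]]
t 14.7 p [ 0.4416 -0.2911  0.189 ] yaw 144.93 F [0.2 0.2 0.1] T [ 0.02 -0.   -0.04] open 0.0428 bay [[-526.6 -137.4  189. ]]
n 2
dp [[0.001, 0.034, -0.0], [0.001, 0.034, -0.0]] spin [np.float64(0.002), np.float64(0.002)]
```

View pics/scene11c.png

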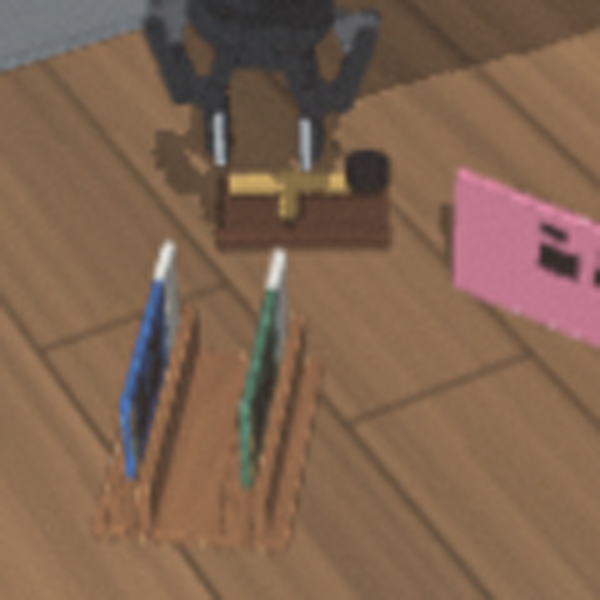

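play_rows([
  [0.001,0.025,0],
  [0.001,0.025,0],
  [0,0.015,0],
  [0,0.006,0],
  [0,0,0],
  [0,0,0],
], spin=[0,0.003,0,0,0,0])

```text
time_s: 15.3
eef_pos: [0.4402, -0.2897, 0.1193]
tool_rot: [-0.594, -1.872, 1.872]
wrist_force: [-0.6, 0.3, -0.0]
opening: 0.0426
```

```bash
python3 - <<'E'
from plan import *
info()
p=robot.get_image("scene");pickle.dump(p,open("scene12.pkl","wb"))
w=(200,100,320,220)
im=cv2.resize(p["image"][w[1]:w[3],w[0]:w[2],::-1],None,fx=5,fy=5,interpolation=cv2.INTER_CUBIC)
cv2.imwrite("pics/scene12c.png",im)
pp,y,_=st()
# expected pad faces
for o in(-.0214,0,.0214):
    X=pp+[np.cos(y)*o,np.sin(y)*o,0]
    print(o,(proj(p,[X])-[200,100]+.5)*5)
E
```

```text
t 15.3 p [ 0.4402 -0.2897  0.1193] yaw 144.91 F [-0.6  0.3 -0. ] T [-0.03  0.01 -0.02] open 0.0426 bay [[-526.1 -135.5  119.3]]
-0.0214 [[239.81225286 242.12960617]]
0 [[274.47844284 244.22387551]]
0.0214 [[309.22342249 246.34439826]]
```

View pics/scene12c.png

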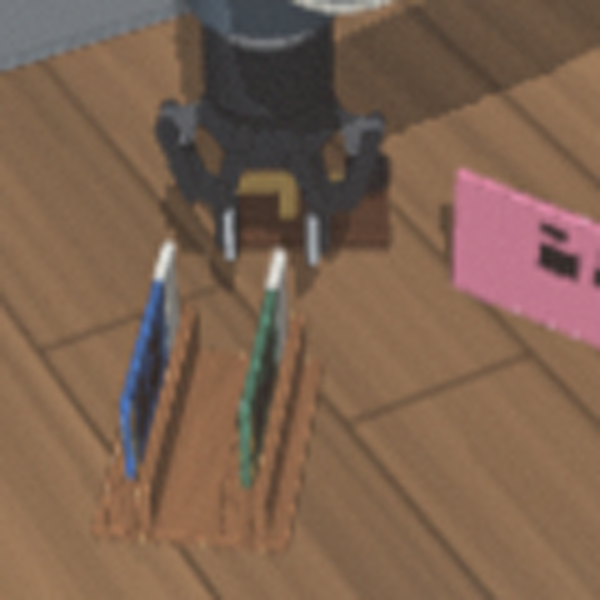

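```bash
python3 - <<'E'
from plan import *
p=pickle.load(open("scene12.pkl","rb"));pp,y,_=st()
for z in(.119,.111,.103): print(z,(proj(p,[[pp[0],pp[1],z]])-[200,100]+.5)*5)
im=p["image"]
for r in range(146,160): print(r,[int(v) for v in im[r,240:270].mean(1)])
E
```

```text
0.119 [[274.49740863 244.83655776]]
0.111 [[274.81455609 255.0690367 ]]
0.103 [[275.13020128 265.22913386]]
146 [74, 78, 91, 64, 82, 162, 123, 56, 64, 72, 72, 74, 74, 65, 63, 63, 59, 57, 57, 55, 63, 102, 158, 112, 64, 59, 54, 57, 57, 65]
147 [79, 76, 75, 60, 83, 162, 137, 61, 64, 78, 77, 72, 76, 73, 72, 73, 57, 53, 56, 57, 61, 102, 160, 112, 64, 63, 53, 57, 58, 72]
148 [78, 78, 74, 60, 78, 154, 136, 61, 58, 67, 70, 69, 69, 69, 68, 72, 57, 50, 51, 54, 58, 105, 158, 114, 64, 64, 58, 56, 62, 68]
149 [70, 82, 78, 65, 73, 137, 137, 62, 68, 74, 74, 73, 72, 75, 91, 113, 95, 65, 58, 63, 66, 104, 160, 117, 64, 60, 63, 66, 77, 77]
150 [72, 80, 75, 71, 81, 141, 147, 73, 84, 90, 91, 92, 92, 97, 129, 178, 165, 99, 74, 70, 72, 102, 161, 121, 74, 67, 73, 81, 100, 103]
151 [89, 85, 75, 77, 87, 128, 137, 87, 100, 105, 104, 105, 106, 113, 153, 215, 200, 119, 79, 80, 77, 96, 162, 130, 91, 78, 84, 99, 110, 110]
152 [96, 85, 66, 75, 78, 84, 87, 92, 101, 102, 104, 103, 106, 119, 170, 215, 188, 115, 79, 80, 76, 90, 142, 125, 105, 96, 98, 113, 114, 111]
153 [97, 91, 65, 67, 76, 76, 81, 98, 105, 103, 102, 10
[... 252 characters left out ...]
 64, 69, 81, 111, 110, 106, 103, 100, 108, 149, 214, 201, 135, 113, 104, 82, 78, 79, 85, 99, 111, 109, 108, 110, 112, 112]
156 [104, 105, 96, 77, 62, 62, 78, 109, 113, 108, 105, 101, 112, 165, 212, 178, 122, 109, 105, 78, 77, 78, 89, 110, 110, 113, 110, 108, 109, 113]
157 [94, 93, 90, 89, 78, 65, 71, 101, 112, 112, 109, 104, 111, 152, 175, 144, 119, 107, 104, 81, 78, 82, 96, 111, 114, 112, 108, 111, 108, 108]
158 [88, 88, 88, 96, 98, 84, 78, 88, 103, 110, 110, 107, 103, 102, 109, 98, 117, 108, 104, 83, 82, 99, 107, 109, 112, 113, 111, 110, 109, 108]
159 [96, 96, 98, 102, 103, 101, 93, 85, 90, 102, 111, 108, 101, 101, 96, 93, 116, 110, 105, 92, 98, 109, 110, 111, 111, 111, 114, 111, 110, 110]
```

play_rows([
  [0.002,0.005,0],
  [0,0.016,0],
  [0,0.018,0],
  [0,0.01,0],
  [0,0.004,0],
  [0,0,0],
], spin=[0,0,0,0,0,0])

```text
time_s: 15.95
eef_pos: [0.4375, -0.2887, 0.0652]
tool_rot: [-0.592, -1.871, 1.871]
wrist_force: [-0.6, 0.3, 0.9]
opening: 0.0428
```

play_rows([
  [0,0,0],
  [0,0,0],
  [0,0,0],
  [0,0,0],
  [0,0,0],
], spin=[0,0,0,0,0], jaw=1, grip_force=70)

```text
time_s: 16.45
eef_pos: [0.4388, -0.2893, 0.0661]
tool_rot: [-0.595, -1.872, 1.872]
wrist_force: [2.0, -3.0, 1.9]
opening: 0.0052
```

play_rows([
  [0,-0.01,0],
  [0,-0.015,0],
  [0,-0.015,0],
  [0,-0.015,0],
  [0,-0.015,0],
  [0,-0.01,0],
  [0,0,0],
], spin=[0,0,0,0,0,0,0])

```text
time_s: 17.15
eef_pos: [0.4378, -0.2886, 0.1464]
tool_rot: [-0.593, -1.872, 1.872]
wrist_force: [-0.4, 0.1, -2.0]
opening: 0.0053
```

```bash
python3 - <<'E'
from plan import *
info()
for n in("scene","top"):
    p=robot.get_image(n);pickle.dump(p,open(f"{n}13.pkl","wb"))
    w=(180,70,320,220) if n=="scene" else (300,150,440,270)
    cv2.imwrite(f"pics/{n}13c.png",cv2.resize(p["image"][w[1]:w[3],w[0]:w[2],::-1],None,fx=4,fy=4,interpolation=cv2.INTER_CUBIC))
t=W(q,[[-.061-.150,0,.14]])[0];print(t);plan(t,q[2]+np.pi/2,vmax=.036)
E
```

```text
t 17.15 p [ 0.4378 -0.2886  0.1464] yaw 144.9 F [-0.4  0.1 -2. ] T [-0.14  0.02  0.01] open 0.0053 bay [[-526.4 -132.9  146.4]]
[0.48006495 0.05097351 0.14      ]
n 10
dp [[0.016, 0.0, -0.03], [0.016, 0.0, -0.03], [0.015, 0.0, -0.031], [0.015, 0.0, -0.031], [0.015, 0.0, -0.031], [0.015, 0.0, -0.031], [0.014, 0.0, -0.031], [0.014, 0.0, -0.031]] spin [np.float64(-0.009), np.float64(-0.009), np.float64(-0.009), np.float64(-0.009), np.float64(-0.009), np.float64(-0.009), np.float64(-0.009), np.float64(-0.009)]
dp [[0.014, 0.0, -0.031], [0.013, 0.0, -0.031]] spin [np.float64(-0.009), np.float64(-0.009)]
```

View pics/scene13c.png

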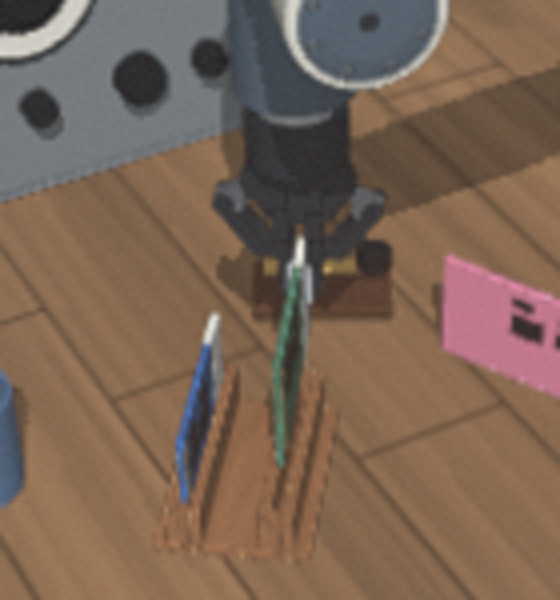

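View pics/top13c.png

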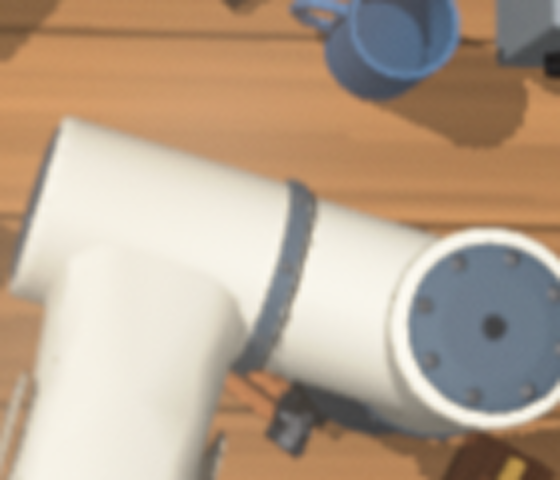

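play_rows([
  [0.016,0,-0.03],
  [0.016,0,-0.03],
  [0.015,0,-0.031],
  [0.015,0,-0.031],
  [0.015,0,-0.031],
  [0.015,0,-0.031],
  [0.014,0,-0.031],
  [0.014,0,-0.031],
], spin=[-0.009,-0.009,-0.009,-0.009,-0.009,-0.009,-0.009,-0.009])

```text
time_s: 18.05
eef_pos: [0.4715, -0.0158, 0.1442]
tool_rot: [-0.528, -1.915, 1.916]
wrist_force: [1.1, 0.3, -1.9]
opening: 0.0047
```

play_rows([
  [0.012,0,-0.025],
  [0.006,0,-0.016],
  [0,0,0],
  [0,0,0],
], spin=[-0.009,-0.009,0,0])

```text
time_s: 18.45
eef_pos: [0.4773, 0.0273, 0.1443]
tool_rot: [-0.513, -1.926, 1.928]
wrist_force: [-0.1, 0.5, -2.5]
opening: 0.0052
```

```bash
python3 - <<'E'
from plan import *
info()
for n in("scene","top"):
    p=robot.get_image(n);pickle.dump(p,open(f"{n}14.pkl","wb"))
    w=(240,150,390,300) if n=="scene" else (130,130,270,260)
    cv2.imwrite(f"pics/{n}14c.png",cv2.resize(p["image"][w[1]:w[3],w[0]:w[2],::-1],None,fx=4,fy=4,interpolation=cv2.INTER_CUBIC))
t=W(q,[[-.061-.150,0,.10]])[0];print(t);plan(t,q[2]+np.pi/2,vmax=.036)
E
```

```text
t 18.45 p [0.4773 0.0273 0.1443] yaw 150.07 F [-0.1  0.5 -2.5] T [-0.14 -0.    0.02] open 0.0052 bay [[-233.    -9.4  144.3]]
[0.48006495 0.05097351 0.1       ]
n 2
dp [[0.005, 0.022, -0.011], [0.005, 0.022, -0.011]] spin [np.float64(-0.001), np.float64(-0.001)]
```

View pics/scene14c.png

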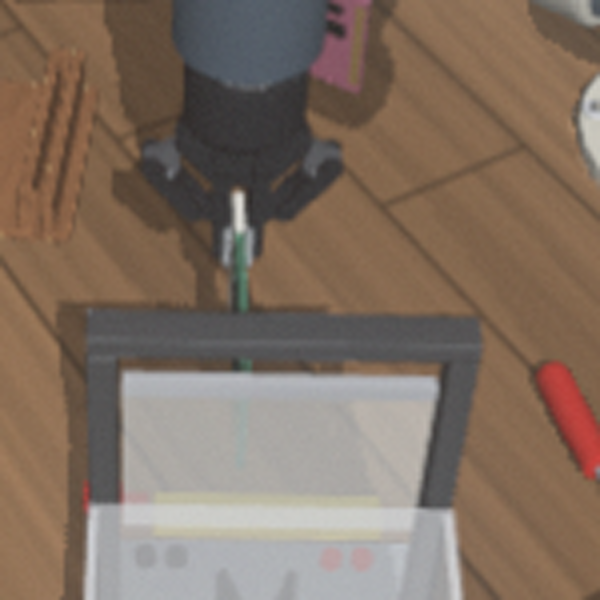

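View pics/top14c.png

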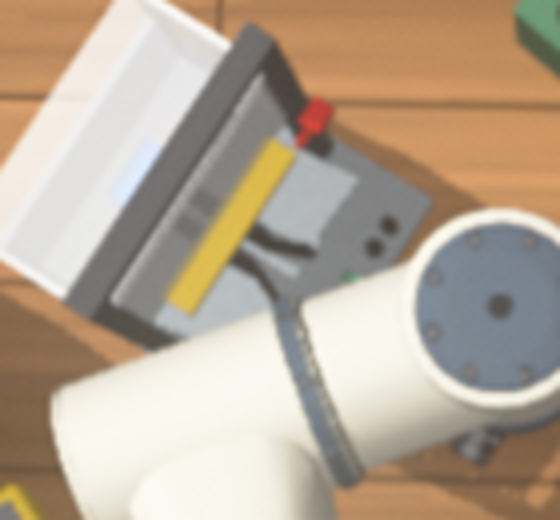

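play_rows([
  [0.005,0.016,-0.005],
  [0.0045,0.02,-0.01],
  [0,0.02,-0.008],
  [0,0.012,0],
  [0,0.004,0],
  [0,0,0],
], spin=[0,0,0,0,0,0])

```text
time_s: 19.15
eef_pos: [0.4809, 0.0512, 0.0729]
tool_rot: [-0.516, -1.925, 1.927]
wrist_force: [0.2, -0.4, -1.8]
opening: 0.0051
```

```bash
python3 - <<'E'
from plan import *
info()
for n in("scene","top"):
    p=robot.get_image(n);pickle.dump(p,open(f"{n}15.pkl","wb"))
    w=(260,200,350,320) if n=="scene" else (150,140,250,230)
    cv2.imwrite(f"pics/{n}15c.png",cv2.resize(p["image"][w[1]:w[3],w[0]:w[2],::-1],None,fx=6,fy=5,interpolation=cv2.INTER_CUBIC))
info()
E
```

```text
t 19.15 p [0.4809 0.0512 0.0729] yaw 149.98 F [ 0.2 -0.4 -1.8] T [-0.14  0.07  0.02] open 0.0051 bay [[-210.4   -0.6   72.9]]
t 19.25 p [0.4818 0.0516 0.074 ] yaw 150.0 F [-0.4  0.4 -2.5] T [-0.08  0.08  0.  ] open 0.0052 bay [[-209.6   -1.1   74. ]]
```

View pics/scene15c.png

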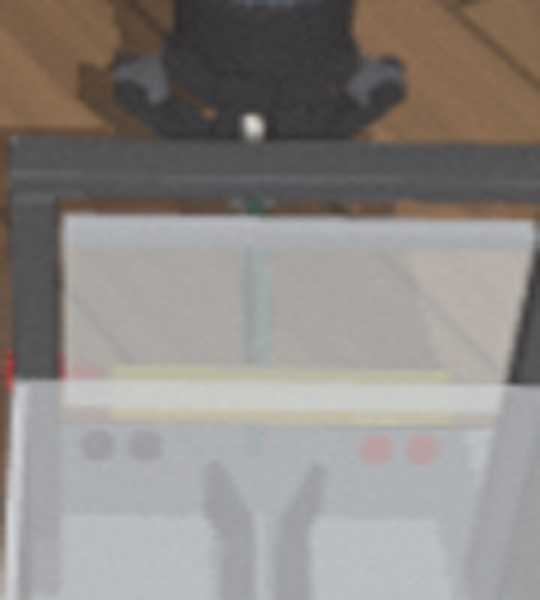

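View pics/top15c.png

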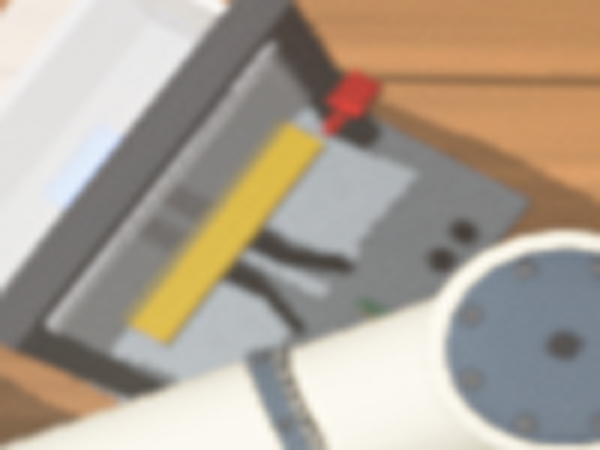

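play_rows([
  [0.0015,0.001,-0.01],
  [0,0,-0.02],
  [0,0,-0.015],
  [0,0,-0.006],
  [0,0,0],
  [0,0,0],
], spin=[0,0,0,0,0,0])

```text
time_s: 19.85
eef_pos: [0.5051, 0.0968, 0.0721]
tool_rot: [-0.515, -1.927, 1.928]
wrist_force: [0.6, 0.5, -2.2]
opening: 0.005
```

```bash
cat > look.py <<'E'
from plan import *
def look(k):
    info()
    for n in("scene","top"):
        p=robot.get_image(n);pickle.dump(p,open(f"{n}{k}.pkl","wb"))
        w=(260,200,350,320) if n=="scene" else (130,130,250,230)
        cv2.imwrite(f"pics/{n}{k}c.png",cv2.resize(p["image"][w[1]:w[3],w[0]:w[2],::-1],None,fx=6,fy=5,interpolation=cv2.INTER_CUBIC))
    info()
E
python3 -c "
from look import *
look(16)"
```

```text
t 19.85 p [0.5051 0.0968 0.0721] yaw 150.04 F [ 0.6  0.5 -2.2] T [-0.11  0.11 -0.01] open 0.005 bay [[-158.8    1.1   72.1]]
t 19.95 p [0.5051 0.0965 0.0722] yaw 150.02 F [-0.4  0.2 -2.8] T [-0.03  0.09  0.03] open 0.0051 bay [[-159.1    1.1   72.2]]
```

View pics/scene16c.png

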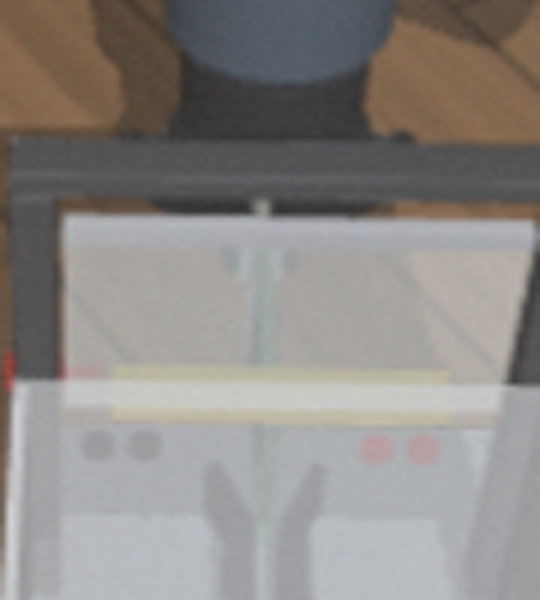

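View pics/top16c.png

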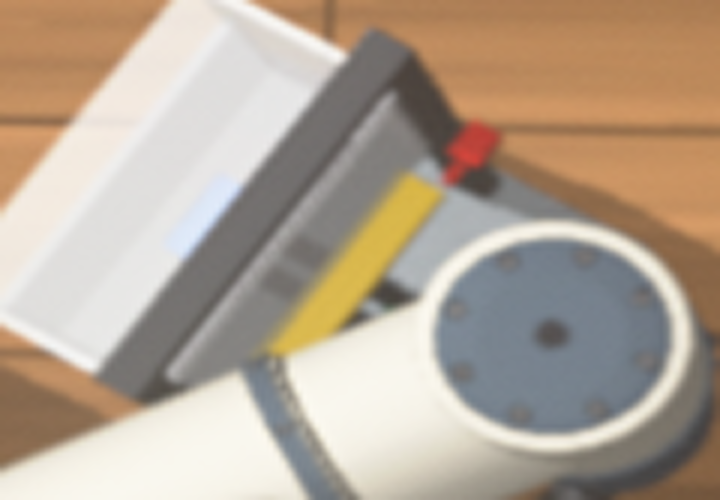

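play_rows([
  [0,0,-0.008],
  [0,0,-0.012],
  [0,0,-0.012],
  [0,0,-0.007],
  [0,0,0],
], spin=[0,0,0,0,0])

```text
time_s: 20.45
eef_pos: [0.5256, 0.1318, 0.0721]
tool_rot: [-0.515, -1.928, 1.928]
wrist_force: [0.4, 0.1, -2.2]
opening: 0.0049
```

play_rows([
  [0,0,-0.007],
  [0,0,-0.009],
  [0,0,-0.009],
  [0,0,0],
], spin=[0,0,0,0])

```text
time_s: 20.85
eef_pos: [0.5382, 0.1534, 0.0723]
tool_rot: [-0.516, -1.928, 1.927]
wrist_force: [0.1, -0.2, -2.1]
opening: 0.0052
```

```bash
python3 -c "
from look import *
look(17)"
```

```text
t 20.85 p [0.5382 0.1534 0.0723] yaw 150.08 F [ 0.1 -0.2 -2.1] T [-0.16  0.04  0.01] open 0.0052 bay [[-93.2   0.8  72.3]]
t 20.95 p [0.5374 0.1525 0.0721] yaw 150.05 F [-1.2 -0.5 -1.9] T [-0.09  0.04 -0.02] open 0.0051 bay [[-94.4   1.   72.1]]
```

View pics/scene17c.png

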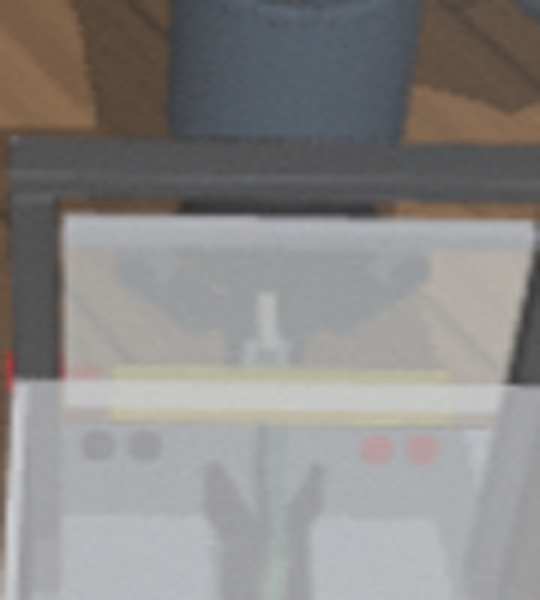

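View pics/top17c.png

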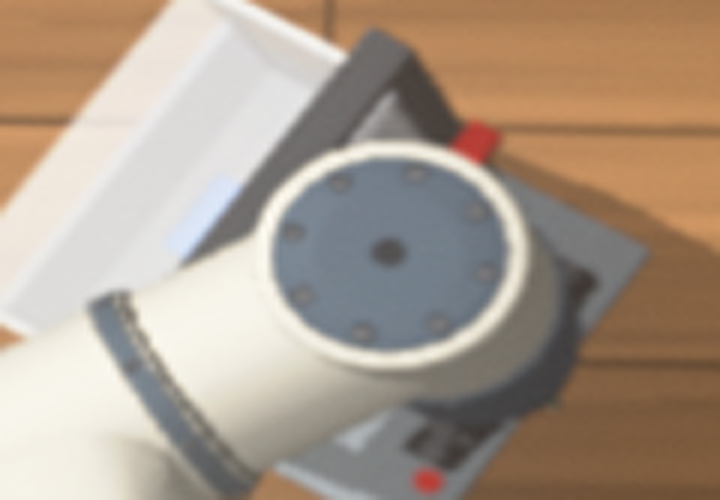

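play_rows([
  [0,0,-0.006],
  [0,0,-0.006],
  [0,0,-0.006],
  [0,0,0],
], spin=[0,0,0,0])

```text
time_s: 21.35
eef_pos: [0.5469, 0.1687, 0.0722]
tool_rot: [-0.516, -1.928, 1.927]
wrist_force: [-0.6, -0.4, -1.8]
opening: 0.0055
```

```bash
python3 -c "
from plan import *
info()"
```

```text
t 21.35 p [0.5469 0.1687 0.0722] yaw 150.07 F [-0.6 -0.4 -1.8] T [-0.16  0.11  0.02] open 0.0055 bay [[-75.6   0.8  72.2]]
```

play_rows([
  [0,0.001,0],
  [0,0.001,0],
  [0,0,0],
], spin=[0,0,0])

```text
time_s: 21.65
eef_pos: [0.5464, 0.1679, 0.0703]
tool_rot: [-0.516, -1.927, 1.927]
wrist_force: [0.4, 0.6, -1.5]
opening: 0.0053
```

play_rows([
  [0,0,0],
  [0,0,0],
  [0,0,0],
  [0,0,0],
], spin=[0,0,0,0], jaw=0.3)

```text
time_s: 22.05
eef_pos: [0.5466, 0.168, 0.0705]
tool_rot: [-0.516, -1.928, 1.927]
wrist_force: [-0.3, 0.6, 0.9]
opening: 0.0299
```

```bash
python3 -c "
from look import *
look(18)"
```

```text
t 22.05 p [0.5466 0.168  0.0705] yaw 150.03 F [-0.3  0.6  0.9] T [ 0.01  0.07 -0.04] open 0.0299 bay [[-76.4   0.8  70.5]]
t 22.15 p [0.5465 0.168  0.0704] yaw 150.04 F [-0.1 -0.3  0. ] T [-0.08 -0.04 -0.03] open 0.0299 bay [[-76.4   0.8  70.4]]
```

View pics/scene18c.png

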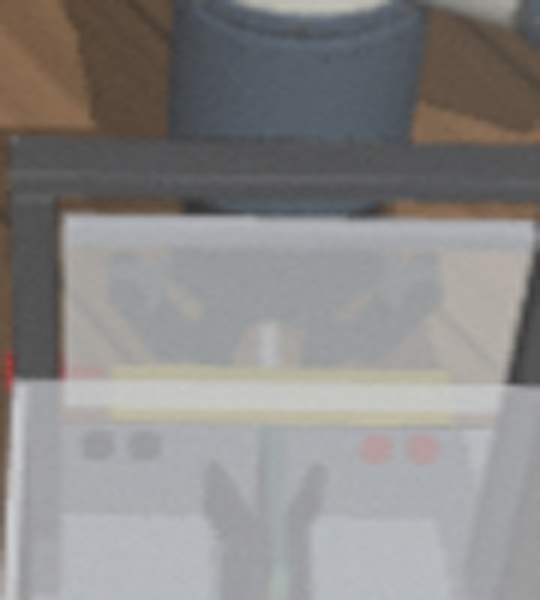

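play_rows([
  [0,0,0.008],
  [0,0,0.015],
  [0,0,0.015],
  [0,0,0.012],
  [0,0,0],
], spin=[0,0,0,0,0])

```text
time_s: 22.65
eef_pos: [0.5203, 0.1228, 0.0705]
tool_rot: [-0.517, -1.926, 1.926]
wrist_force: [0.7, 0.9, 0.1]
opening: 0.0301
```

play_rows([
  [0,0.008,0],
  [0,0.008,0],
  [0,0,0],
  [0,0,0],
  [0,0,0],
], spin=[0,0,0,0,0], jaw=1)

```text
time_s: 23.15
eef_pos: [0.5217, 0.1249, 0.0543]
tool_rot: [-0.516, -1.927, 1.928]
wrist_force: [-1.0, 0.8, 0.4]
opening: 0.0001
```

```bash
python3 -c "
from look import *
look(19)"
```

```text
t 23.15 p [0.5217 0.1249 0.0543] yaw 150.05 F [-1.   0.8  0.4] T [-0.01 -0.01  0.03] open 0.0001 bay [[-126.2    0.8   54.3]]
t 23.25 p [0.5217 0.1248 0.0545] yaw 150.05 F [-0.7  1.3 -0.5] T [-0.01 -0.03 -0.08] open 0.0001 bay [[-126.2    0.8   54.5]]
```

View pics/scene19c.png

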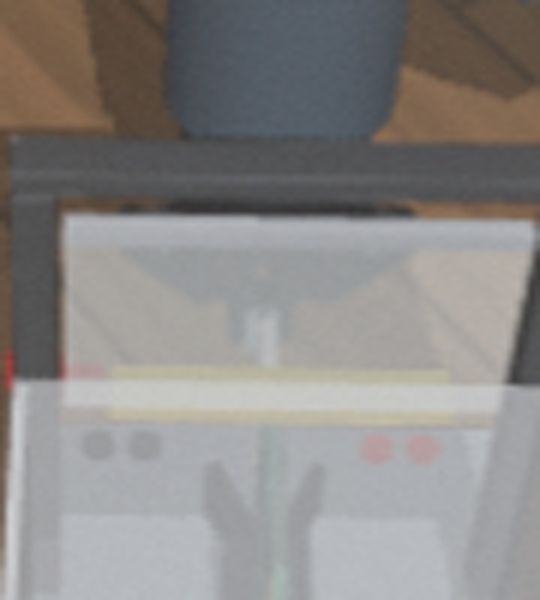

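play_rows([
  [0.001,0,-0.01],
  [0,0,-0.01],
  [0,0,-0.005],
  [0,0,-0.004],
  [0,0,-0.004],
  [0,0,0],
], spin=[0,0,0,0,0,0])

```text
time_s: 23.85
eef_pos: [0.5373, 0.1542, 0.0541]
tool_rot: [-0.516, -1.928, 1.927]
wrist_force: [0.2, -0.2, -0.2]
opening: 0.0
```

play_rows([
  [0,0,-0.003],
  [0,0,-0.002],
  [0,0,0],
], spin=[0,0,0])

```text
time_s: 24.15
eef_pos: [0.5395, 0.158, 0.0542]
tool_rot: [-0.516, -1.927, 1.927]
wrist_force: [-0.8, -1.1, -0.3]
opening: 0.0002
```

```bash
python3 -c "
from plan import *
info()"
```

```text
t 24.15 p [0.5395 0.158  0.0542] yaw 150.03 F [-0.8 -1.1 -0.3] T [-0.35  0.15 -0.02] open 0.0002 bay [[-88.6   1.9  54.2]]
```

Light sliding friction; keep pushing in small steps until it stops.

play_rows([
  [0,0,-0.002],
  [0,0,0],
], spin=[0,0])

```text
time_s: 24.35
eef_pos: [0.5394, 0.1581, 0.054]
tool_rot: [-0.514, -1.923, 1.93]
wrist_force: [-3.5, -6.8, 2.8]
opening: 0.0002
```

play_rows([
  [0,0,-0.002],
  [0,0,0],
], spin=[0,0])

```text
time_s: 24.55
eef_pos: [0.5392, 0.1581, 0.0538]
tool_rot: [-0.512, -1.918, 1.932]
wrist_force: [-6.3, -11.8, 4.5]
opening: -0.0002
```

play_rows([
  [0,0,-0.002],
  [0,0,0],
], spin=[0,0])

```text
time_s: 24.75
eef_pos: [0.5391, 0.1582, 0.0537]
tool_rot: [-0.51, -1.914, 1.935]
wrist_force: [-8.7, -16.0, 8.0]
opening: 0.0
```

```bash
python3 -c "
from look import *
look(20)"
```

```text
t 24.75 p [0.5391 0.1582 0.0537] yaw 149.97 F [ -8.7 -16.    8. ] T [-4.99  2.6  -0.05] open 0.0 bay [[-88.6   2.4  53.7]]
t 24.85 p [0.5391 0.1582 0.0537] yaw 149.96 F [ -8.9 -15.5   7.2] T [-4.92  2.59 -0.06] open -0.0002 bay [[-88.6   2.4  53.7]]
```

View pics/scene20c.png

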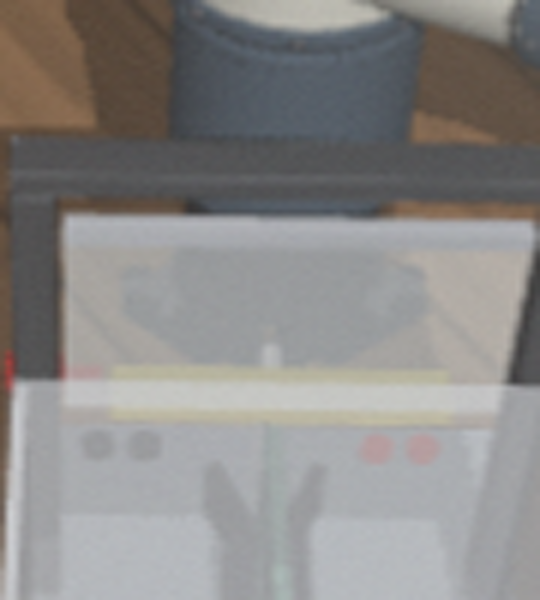

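play_rows([
  [0,0,0.006],
  [0,0,0.01],
  [0,0,0.03],
  [0,0,0.04],
  [0,0,0.04],
  [0,-0.01,0.04],
  [0,-0.02,0.03],
  [0,0,0],
], spin=[0,0,0,0,0,0,0,0])

```text
time_s: 25.65
eef_pos: [0.4445, -0.0083, 0.0867]
tool_rot: [-0.522, -1.93, 1.925]
wrist_force: [0.8, 1.6, -0.6]
opening: 0.0002
```

play_rows([
  [-0.02,-0.04,0.02],
  [-0.04,-0.03,0],
  [-0.04,-0.02,0],
  [-0.04,0,0],
  [-0.02,0,0],
  [0,0,0],
  [0,0,0],
], spin=[0,0,0,0,0,0,0])

```text
time_s: 26.35
eef_pos: [0.5735, -0.1034, 0.1735]
tool_rot: [-0.515, -1.927, 1.927]
wrist_force: [-0.6, 0.5, 0.8]
opening: -0.0002
```

```bash
python3 -c "
from chk import *
chk(21)
from look import *
look(22)
for n in('scene','top'):
    p=pickle.load(open(f'{n}22.pkl','rb'));cv2.imwrite(f'pics/{n}22.png',p['image'][:,:,::-1])
"
```

```text
t 26.4 p [ 0.5731 -0.1032  0.1739] yaw 150.05 F [0.7 0.2 0.6] T [ 0.03  0.   -0.02] open -0.0003 bay [[-298.1 -157.6  173.9]]
268 red 3.8 yel 6.3 5.5
269 red 3.6 yel 6.3 5.1
270 red 3.2 yel 5.7 4.8
271 red 3.4 yel 5.2 4.4
272 red 6.4 yel 6.0 5.1
273 red 19.2 yel 20.2 15.6
274 red 23.6 yel 24.6 22.7
275 red 19.2 yel 22.7 22.9
276 red 5.0 yel 8.6 11.5
277 red 0.2 yel 3.9 4.6
278 red 0.4 yel 3.8 3.5
279 red 0.4 yel 3.7 3.7
280 red 0.6 yel 4.2 3.8
281 red 3.4 yel 13.6 9.3
282 red 5.0 yel 21.7 20.6
283 red 5.0 yel 23.0 22.6
284 red 3.8 yel 9.0 13.1
285 red -1.0 yel -3.4 -0.3
286 red -1.8 yel -5.2 -4.1
287 red -1.2 yel -4.4 -4.8
288 red -1.2 yel -4.0 -5.4
289 red -1.6 yel -3.8 -5.1
t 26.4 p [ 0.5731 -0.1032  0.1739] yaw 150.05 F [0.7 0.2 0.6] T [ 0.03  0.   -0.02] open -0.0003 bay [[-298.1 -157.6  173.9]]
t 26.5 p [ 0.5729 -0.1031  0.1745] yaw 150.08 F [-0.9 -0.2 -0.1] T [0.03 0.01 0.03] open 0.0 bay [[-298.2 -157.4  174.5]]
```

View pics/scene22c.png

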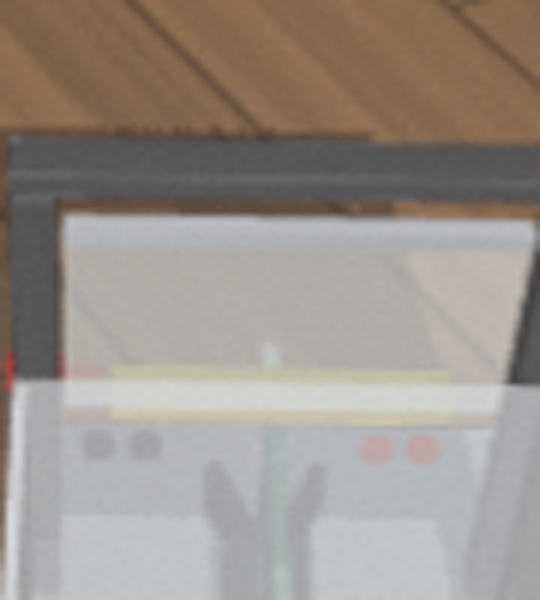

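View pics/top22c.png

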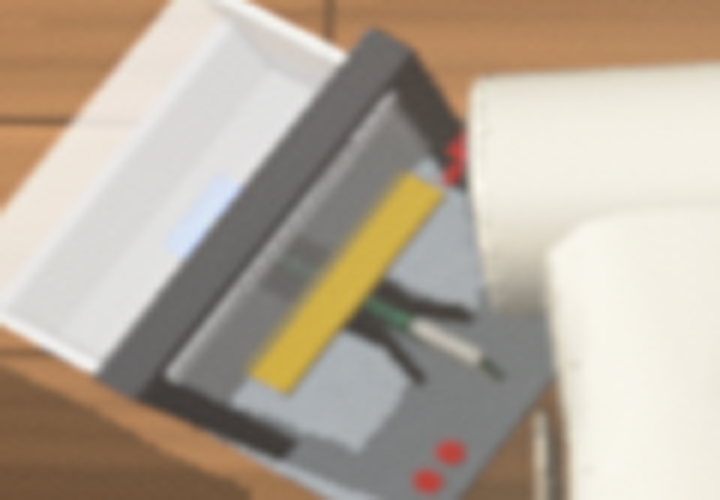

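View pics/top22.png

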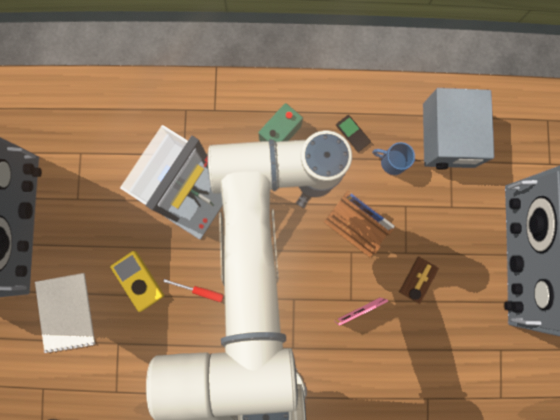

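```bash
python3 - <<'E'
from plan import *
T=pickle.load(open("top22.pkl","rb"));S=pickle.load(open("scene22.pkl","rb"))
print(L(q,ray(T,(130+480/6-.5,130+360/5-.5),.107))*1000)
w=(285,285,330,345);cv2.imwrite("pics/conn.png",cv2.resize(S["image"][w[1]:w[3],w[0]:w[2],::-1],None,fx=10,fy=10,interpolation=cv2.INTER_CUBIC))
E
```

```text
[[-75.408379     2.05170572 107.        ]]
```

View pics/conn.png

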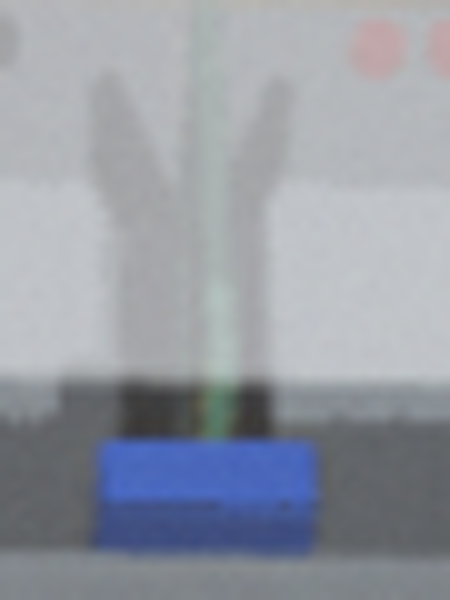

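```bash
python3 -c "
from cell import robot
print(robot.hand_in(), robot.read_state()['time_s'])"
```

```text
the job is handed in; nothing more can be done
the job is handed in; nothing more can be done
```

The shutter is raised to about the red pointer and the green card stands home against the blue connector. I handed the job in at about 26.5 s, and hand-in gave no verdict.

- **Shutter:** I pressed the back of an open finger against the yellow lip and lifted it by friction. It took a few small corrections to reach about 150 mm above the table. The top edges of the lip and the pointer match to about 0.1 pixel in the scene picture. The lip had not moved in the last picture before hand-in.
- **Card:** I drew the green card out by its white end and slid it brass end first under the shutter between the guides. I released it about 13 mm short, then pushed it home with closed fingers until it stopped firmly at about 18–20 N. The picture shows its brass end at the blue connector and the card upright. Its rear end measured 75.4 mm in front of the panel plane, where 75 mm is expected.
- **Other things:** In the final top view the blue card, the pink look-alike and the rest look unmoved. The gripper was clear of everything.

**Disagreements and limits:** My early estimates of the pointer height ranged from about 148 to 157 mm. I settled on about 149.5 mm by comparing lip and pointer in the same picture, so I trust the lip level to about 2 mm. The contact readings put the lip and the connector stop 2 to 2.5 mm farther forward than the pictures did, which is about the stated calibration error.

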